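# Stow a sample canister in a case with a folding lid stay

### The arm

A 6-joint arm with a two-finger parallel gripper is mounted at the origin on the work surface. World frame = base frame: x ahead of the robot, y to its left, z up, the work surface at z = 0. Lengths are in m, angles in degrees, forces in N, time in s.
With the tool pointing down it reaches from about 0.3 to 0.775 m from the base axis. Payload 14.6 kg.
Tool frame: the origin (TCP) lies between the finger pads; the fingertips stand 14 mm ahead of it and the grasp point (between the pads) lies 5 mm behind it; z points along the fingers, x is the direction in which the jaws open and shut, and the axes are right-handed (so a half turn about z gives the same grasp; the last joint's range is limited). The gripper opens to 94 mm and grips with 3 to 60 N. Pads are 16 mm wide; open, the fingers measure 119 mm over their backs; the gripper's body (75 mm by 177 mm) begins 78 mm behind the grasp point.
Start: joints at [-74.118, 17.183, 87.147, -0, 75.671, -3.816], TCP at [0.185, -0.518, 0.219] pointing down, gripper open.
Joint ranges: [-173.82, 173.82], [-45.26, 126.66], [13.44, 144.39], [-59.66, 239.66], [0, 175.72], [-146.38, 146.38]. Speed limits (degrees/s): [127.2, 127.2, 147.25, 180, 180, 180].

### API

Orientations are given as [roll, pitch, yaw] about the fixed x, y, z axes, in that order (R = Rz(yaw) Ry(pitch) Rx(roll)).
In Python, from rig import telemetry, imaging, bot, nets gives the robot as it stands. The module is installed in compiled form; this text tells all that it offers.
- The arm moves only by the tool apply_moves, never from a script. Its argument "targets" is one flat list of numbers, 7 for each row, row after row: the gripper command: -1 is shut, 1 is fully open, values between are in proportion, then the shift along the tool's x, y, z in m, then the turn, a rotation vector about the tool's x, y, z in degrees. In form: [claw, dx, dy, dz, ax, ay, az, claw, dx, dy, dz, ax, ay, az, ...]. A call has 1 to 12 rows; each row is the pose to reach, as a shift and turn from the pose commanded when the call began, along the tool's axes at that moment; what a row does not reach only later rows make up. A row lasts 1/12 s, in which the tool goes at most 41.7 mm and 7.16 degrees, less where a joint would pass 70% of its speed; a pose out of reach is approached as far as the arm can. A call with a gripper value outside its range is refused whole. The fingers move at their own pace and stop on an object; "newtons" is the grip in N (left out, the last holds). Time passes only in rows, so rows that repeat a pose let the fingers close. It gives the time, the measured TCP pose, the force and the opening at its end, in the units of the state.
- telemetry.get_obs(): the state, without advancing time (a new reading comes with each control period).
- imaging.capture(name): name is "side" or "top"; returns the picture (420x560x3 uint8, red, green, blue); there is no depth.
- imaging.camera_info(name): a dict with "fx", "fy", "cx", "cy" (pixels), "extrinsics" (4x4, takes a point from world to camera coordinates). Camera axes: x right, y down, z forward; pixel columns grow to the right and rows downward; lengths in m; the calibration is good to about 2 mm. A picture is of the moment at which its call begins. camera_info takes no time and is no camera call.
- bot.job_done(): hands the job in, once; it reports no verdict.
Trained networks look in the newest picture that a camera, given by its name, has taken for a name from the list of things; names that differ only in an ending like _2 or _b are one class to them, and where a whole thing is asked for, a point or a joint stands for the part that bears it (a point fixed in the world has none). Each returns a list of dicts, best first, with "p" (0 to 1); they miss things now and then, are a little off and sometimes report something else, mostly with a low value. They report only what shows in the picture. A call takes as long as a camera call. They do not tell look-alikes from the thing itself.
- nets.silhouettes(camera, name): "mask" (420x560 bool, what is visible of it) and "point" ([column, row] in pixels, amid what is visible of it).
- nets.pinpoint(camera, name): "point" ([column, row] in pixels: a listed point, or the origin of a listed thing).
The state is a dict: "clock": time; "joint_positions": joint angles; "joint_velocities": joint speeds; "effort": joint torques, N m; "position": TCP position; "ee_rot": TCP orientation; "contact_force": force on the tool from outside, world axes, zero at the start; "torque": the same for the moment, N m; "width": finger opening in m.
Only numpy, scipy, OpenCV 4.12 (cv2) and the standard library are available. Lean on these libraries where they do the work, as an engineer would, in place of code of your own. Each camera call takes 0.05 s, during which the arm holds its last target.

### The job

Raise the lid of the white sample case until its folding stay locks and holds it up by itself, then stand the canister upright inside, setting it down gently. Then break the stay by pressing its red tab, without forcing the stay, and lower the lid under control until it is fully shut. Never strain the stay by pulling the lid hard on past its end, never let the lid fall, and leave the dish, the bottle and the stop box where they are.

Things in the scene. Friction and masses are not known exactly. Their poses are not given: they have to be found in the camera images.
- case: White open-topped sample case fixed to the bench, 160 (x) x 240 (y) x 120 mm high, walls and floor 5 mm; origin at the centre of its underside; its x axis points from the handle side (near the robot) to the hinge side, y to its left, z up. The folding stay is on the outside of its left (+y) wall.
- lid_hinge (a point): Middle of the lid's hinge line, on top of the far wall of the case (80 mm behind its centre, 120 mm above the bench). Axes as the case; the hinge line runs along its y.
- lid (a joint): Lid angle in rad: 0 shut, about 1.57 upright. A 0.6 to 0.8 kg plate, 160 x 240 x 8 mm. Friction of 0.30 N m in its hinge keeps it from falling above about 1.15 rad; lower, an unsupported lid falls. The stay locks it somewhere between 1.20 and 1.50 rad; where differs from start to start (the stay's foot is clamped anywhere along a slot) and is found by feel.
- lid_handle (a point): Middle of the lid's round black handle bar: 12 mm thick, 110 mm long along the hinge direction, parallel to the lid's front edge and 45 mm beyond it on two 10 mm rods at its ends (clear gap bar to lid edge 39 mm). 205 mm from the hinge line; when shut it is 125 mm above the bench, 5 mm above the hinge line. Axes turn with the lid.
- stay (a joint): Angle of the stay's middle joint in rad: about 0 folded (lid shut), 2.42 links in line, 2.70 at its stop past the line: locked. A light spring urges it to locked: lift the lid until the links are in line (it will go no higher), let go, and it snaps to 2.70; the lid sinks about 0.02 rad onto the lock. Pressed below about 2.0 it stays broken when let go; from above that it may lock again.
- stay_tab (a point): Middle of the red tab on the stay's middle joint, a round bar 12 mm thick, 56 mm long along the case's y, its middle 45 mm outside the left wall; about 163 mm above the bench when locked. About 5 N down and towards the hinge side breaks the stay: 27 to 45 mm of drop (say 24 mm to the hinge side, 36 mm down) breaks it with the lid still up; 55 mm or more lets the lid fall.
- stay_eye (a joint): Stretch of the spring-mounted brass end of the stay in m: 0 unloaded, 20 N of pull per mm. Shows how hard the stay is pulled; must stay under 0.0022 (44 N: some 17 N at the handle beyond what raises the lid, about 5 mm of handle travel past the end).
- stay_lower: Lower link of the stay (each link 83 mm long, 12 x 4 mm steel), carrying the red tab and the upper link. Origin at its foot on the case, 100 mm above the bench and 53 to 77 mm to the handle side of the case centre; it swings about this point along the case's y. Must not be pushed with more than 35 N.
- canister_mid (a point): Centre of the canister, half-way up: a 0.22 kg upright aluminium cylinder, 44 mm across and 75 mm high, with a blue cap on its top 15 mm. z is its axis.
- canister: The same canister; origin at the centre of its underside. Set it down with less than 45 N.
- case_floor (a point): Centre of the case's inner floor, 5 mm above the bench; axes as the case. The inside measures 150 (x) x 230 (y) x 115 mm deep.
- dish: Shallow loose steel dish, 110 mm across, 18 mm high, on the bench; bystander.
- bottle: Loose amber bottle, 50 mm across, 110 mm high; bystander.
- stop_box: Loose yellow box, 75 x 75 x 55 mm, with a red mushroom button on top (79 mm in all); bystander.
There are look-alikes about, which are no part of the job. Of the things shaped like the canister, the aluminium one is meant.

How it is judged:
By the outcome, as a careful person would: the job done as asked, in the order asked, and still so for the second after the job is handed in, with the robot touching nothing.
It also fails if it takes over 72 s, if anything falls off the work surface, if the arm or the gripper's body presses on something with over 40 N, if the wrist force passes 120 N, or if a joint passes its speed limit or range.

## Working session

There is one attempt and no reset: what is moved stays moved. The work goes in short steps, Python scripts to look and compute and a tool call to move; the robot and the scene stay as the last step left them, time stands still between calls to the robot, and variables do not carry over. Pictures are saved under pics/ and viewed, and the job is handed in when it is done.

Besides the shell and the picture viewer there is one more tool, called after ">>>" by a JSON object that holds its "name" and its "arguments". apply_moves: Moves the arm, as the interface text tells. Its arguments: {"type":"object","properties":{"targets":{"type":"array","items":{"type":"number"}},"newtons":{"type":"number"}},"required":["targets"]}

```bash
mkdir -p pics; ls; python3 - <<'E'
from rig import telemetry, imaging, bot, nets
import cv2
print(telemetry.get_obs())
for c in ("side","top"):
    im=imaging.capture(c); cv2.imwrite(f"pics/{c}0.png",im[:,:,::-1]); print(c,imaging.camera_info(c))
E
```

```text
pics
{'clock': 0.0, 'joint_positions': array([-7.41168535e+01,  1.72162494e+01,  8.71819524e+01,  3.69581283e-04,
        7.56716663e+01, -3.81598059e+00]), 'joint_velocities': array([-0.12365175, -0.06652279,  0.04729676,  0.00546245, -0.02881834,
       -0.09880125]), 'effort': array([-8.24184899e-04, -5.31809700e+01, -3.52742529e+01,  7.08520389e-02,
        2.44246615e-02, -1.02169881e-04]), 'position': array([ 0.18531995, -0.51755731,  0.21886819]), 'ee_rot': array([-1.79994993e+02,  6.96893762e-02, -7.03009616e+01]), 'contact_force': array([-0.38757757,  1.11365283,  0.66721837]), 'torque': array([-0.02008934,  0.00496246, -0.03492511]), 'width': 0.0942352385080027}
side {'fx': 443.29919757857635, 'fy': 443.29919757857635, 'cx': 282.68250275011883, 'cy': 208.2485323873532, 'extrinsics': array([[-8.46003940e-01, -5.33175718e-01, -9.93589558e-04,
         4.26896719e-01],
       [-4.05747484e-01,  6.45016939e-01, -6.47550869e-01,
         2.72077571e-01],
       [ 3.45899281e-01, -5.47427440e-01, -7.62021578e-01,
         1.20844167e+00],
       [ 0.00000000e+00,  0.00000000e+00,  0.00000000e+00,
         1.00000000e+00]])}
top {'fx': 463.8526054300121, 'fy': 463.8526054300121, 'cx': 283.63065059809543, 'cy': 206.79556799949685, 'extrinsics': array([[ 0.01084943, -0.99966359, -0.02355822,  0.030682  ],
       [-0.98665324, -0.00687425, -0.16269029,  0.50241822],
       [ 0.16247361,  0.02500889, -0.9863959 ,  1.34912382],
       [ 0.        ,  0.        ,  0.        ,  1.        ]])}
```

View pics/side0.png

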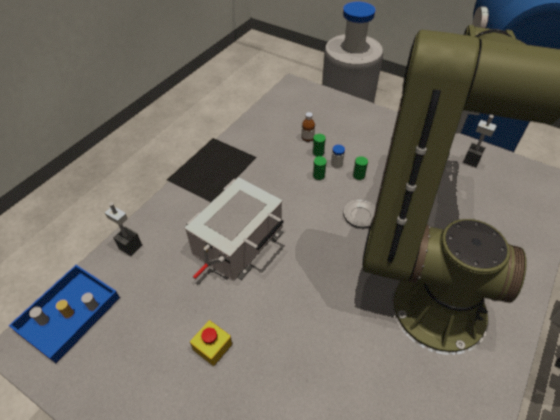

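View pics/top0.png

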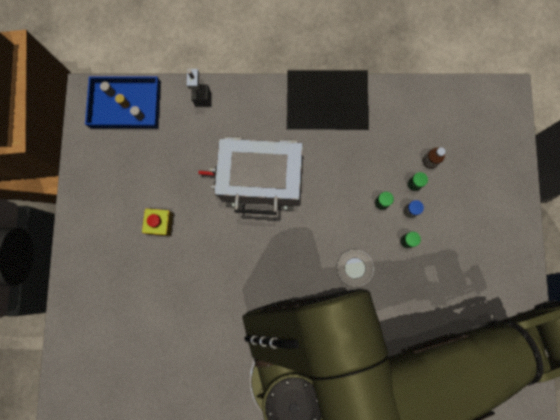

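The side view shows the case at about (235,225), the red tab at (203,271) and the handle near (265,250). The canister candidates are a blue-capped aluminium one at (338,155) and green ones at (320,144), (319,167) and (360,167). In the top view they are blue (415,208) and green (419,180), (385,200), (411,240). The small pots in the blue tray are too small. I choose the blue-capped one.

```bash
cat > h.py <<'E'
import numpy as np, cv2
from rig import telemetry, imaging, bot, nets
from scipy.spatial.transform import Rotation as R
CI={c:imaging.camera_info(c) for c in ("side","top")}
def proj(c,P):
    i=CI[c]; q=i["extrinsics"]@np.append(P,1); return np.array([i["fx"]*q[0]/q[2]+i["cx"],i["fy"]*q[1]/q[2]+i["cy"]])
def ray(c,uv):
    i=CI[c];E=i["extrinsics"];d=np.array([(uv[0]-i["cx"])/i["fx"],(uv[1]-i["cy"])/i["fy"],1.]);Rt=E[:3,:3].T
    d=Rt@d; return -Rt@E[:3,3], d/np.linalg.norm(d)
def atz(c,uv,z):
    o,d=ray(c,uv); return o+d*(z-o[2])/d[2]
def tri(us,ut):
    A=[];b=[];
    M=np.zeros((3,3));v=np.zeros(3);rs=[ray("side",us),ray("top",ut)]
    for o,d in rs:
        P=np.eye(3)-np.outer(d,d);M+=P;v+=P@o
    X=np.linalg.solve(M,v); return X,[round(1e3*np.linalg.norm((np.eye(3)-np.outer(d,d))@(X-o)),1) for o,d in rs]
def save(c,name,box=None,s=1):
    im=imaging.capture(c)[:,:,::-1]
    if box: x0,y0,x1,y1=box; im=im[y0:y1,x0:x1]
    cv2.imwrite(f"pics/{name}.png",cv2.resize(im,None,fx=s,fy=s,interpolation=cv2.INTER_CUBIC))
E
python3 - <<'E'
from h import *
np.set_printoptions(precision=4,suppress=True)
save("side","s1",(180,100,390,290),3.5)
save("top","t1",(180,120,460,280),2.8)
for n in ["case","lid_hinge","lid_handle","stay_tab","stay_lower","canister_mid","canister","case_floor","dish","bottle","stop_box"]:
    r={c:nets.pinpoint(c,n) for c in("side","top")}
    for c in r: print(n,c,[(np.round(a["point"],1).tolist(),round(a["p"],2)) for a in r[c][:4]])
    if r["side"] and r["top"]: print("   ",tri(r["side"][0]["point"],r["top"][0]["point"]))
print(telemetry.get_obs()["clock"])
E
```

```text
case side [([242.4, 240.1], 0.69)]
case top [([261.8, 180.6], 0.65), ([354.5, 268.6], 0.42)]
    (array([0.5873, 0.1037, 0.0069]), [np.float64(2.7), np.float64(2.7)])
lid_hinge side [([214.2, 203.2], 0.79), ([270.6, 233.6], 0.59), ([217.1, 256.6], 0.32)]
lid_hinge top [([256.5, 141.4], 0.77)]
    (array([0.6726, 0.111 , 0.1337]), [np.float64(4.0), np.float64(4.0)])
lid_handle side [([270.5, 235.1], 0.88)]
lid_handle top [([253.4, 211.6], 0.86)]
    (array([0.4719, 0.1171, 0.1286]), [np.float64(1.7), np.float64(1.7)])
stay_tab side []
stay_tab top [([206.0, 175.2], 0.64)]
stay_lower side [([217.9, 257.8], 0.53)]
stay_lower top [([214.5, 187.4], 0.61), ([349.7, 270.5], 0.56)]
    (array([0.5536, 0.2374, 0.1015]), [np.float64(6.3), np.float64(6.3)])
canister_mid side [([358.9, 164.4], 0.77), ([321.3, 146.0], 0.73), ([318.8, 165.9], 0.72), ([338.2, 156.1], 0.61)]
canister_mid top [([419.4, 182.2], 0.82), ([411.4, 208.6], 0.76), ([408.2, 240.0], 0.49)]
    (array([ 0.5112, -0.3922, -0.0002]), [np.float64(77.1), np.float64(77.1)])
canister side [([319.8, 177.0], 0.84), ([318.3, 152.3], 0.81), ([335.6, 167.5], 0.75)]
canister top [([410.3, 210.3], 0.79), ([383.7, 204.1], 0.63), ([414.5, 181.0], 0.57), ([410.7, 243.1], 0.53)]
    (array([ 0.5421, -0.3707, -0.1116]), [np.float64(25.3), np.float64(25.3)])
case_floor side []
case_floor top []
dish side [([360.0, 215.9], 0.61), ([336.2, 154.7], 0.29)]
dish top [([353.7, 265.5], 0.82)]
    (array([ 0.328 , -0.1779,  0.0007]), [np.float64(3.2), np.float64(3.2)])
bottle side [([309.2, 137.8], 0.62)]
bottle top [([432.2, 159.5], 0.86), ([256.4, 214.6], 0.66)]
    (array([ 0.6603, -0.4288, -0.0077]), [np.float64(3.5), np.float64(3.5)])
stop_box side [([213.3, 344.6], 0.63)]
stop_box top [([161.9, 224.1], 0.85)]
    (array([0.4534, 0.4112, 0.0052]), [np.float64(2.0), np.float64(2.0)])
1.3
```

View pics/s1.png

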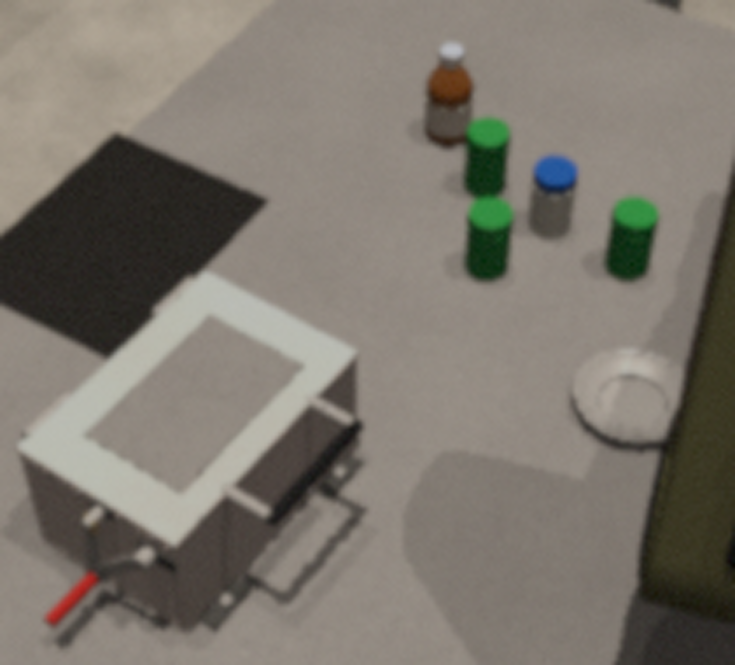

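View pics/t1.png

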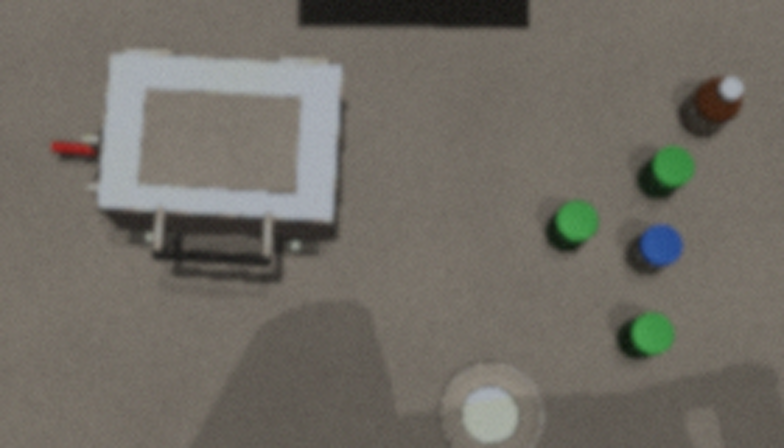

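```bash
cat > fit.py <<'E'
from h import *
from scipy.optimize import least_squares
np.set_printoptions(precision=4,suppress=True)
S=lambda u,v:np.array([180+u/3.5,100+v/3.5]); T=lambda u,v:np.array([180+u/2.8,120+v/2.8])
zt=.129
obs=[("side",(80,-120,zt),S(205,272)),("side",(-80,-120,zt),S(358,352)),("side",(-80,120,zt),S(178,543)),("side",(80,120,zt),S(22,437)),
("top",(80,120,zt),T(112,55)),("top",(80,-120,zt),T(342,68)),("top",(-80,-120,zt),T(330,218)),("top",(-80,120,zt),T(98,207)),
("side",(-125,0,.125),(270.5,235.1)),("top",(-125,0,.125),(253.4,211.6))]
def W(p,l): c,s=np.cos(p[2]),np.sin(p[2]);return np.array([p[0]+c*l[0]/1e3-s*l[1]/1e3,p[1]+s*l[0]/1e3+c*l[1]/1e3,l[2]])
f=lambda p:np.concatenate([proj(c,W(p,l))-o for c,l,o in obs])
r=least_squares(f,[.59,.1,0],loss='soft_l1')
print(r.x,np.degrees(r.x[2])); print(f(r.x).reshape(-1,2))
print("handle",W(r.x,(-125,0,.125)),"hinge",W(r.x,(80,0,.12)))
E
python3 fit.py
python3 - <<'E'
from h import *
# canister blue cap
for c in("side","top"):
    im=imaging.capture(c); hsv=cv2.cvtColor(im,cv2.COLOR_RGB2HSV)
    m=cv2.inRange(hsv,(100,120,60),(130,255,255))
    n,l,st,ce=cv2.connectedComponentsWithStats(m)
    print(c,[(st[i].tolist(),ce[i].round(1).tolist()) for i in range(1,n) if st[i][4]>20])
    for nm in ("canister","canister_mid"):
        print([(a["point"].round(1) if hasattr(a["point"],'round') else a["point"],round(a['p'],2)) for a in nets.silhouettes(c,nm)])
E
```

```text
[ 0.5973  0.1059 -0.056 ] -3.209468912975065
[[ 1.2821 -0.7164]
 [ 0.3081 -0.8052]
 [-1.1956  0.4213]
 [-1.1787  2.849 ]
 [-0.8733 -0.3622]
 [ 0.0581 -0.2232]
 [ 0.91    0.9865]
 [-0.914  -0.3017]
 [ 0.0847 -0.4753]
 [ 1.7907  0.5772]]
handle [0.4725 0.1129 0.125 ] hinge [0.6771 0.1015 0.12  ]
side [([482, 0, 78, 30, 1241], [514.8, 9.4]), ([344, 2, 31, 16, 411], [359.0, 9.4]), ([333, 145, 12, 10, 88], [338.2, 149.2]), ([10, 265, 106, 94, 3579], [64.0, 312.8])]
[([359.3, 167.2], 0.7), ([321.4, 146.3], 0.68), ([335.7, 159.2], 0.65), ([319.0, 165.3], 0.56)]
[([319.6, 169.0], 0.81), ([320.1, 146.4], 0.71), ([360.6, 164.1], 0.65), ([335.3, 155.2], 0.59)]
top [([85, 77, 73, 49, 2614], [123.6, 102.5]), ([408, 201, 15, 14, 164], [415.3, 207.3])]
[([413.0, 237.1], 0.66), ([419.5, 177.2], 0.63), ([387.0, 199.8], 0.62), ([410.1, 205.8], 0.6)]
[([388.2, 202.6], 0.71), ([407.6, 240.3], 0.7), ([411.9, 209.2], 0.57), ([416.8, 179.1], 0.5)]
```

The crops confirm that only one canister-shaped item has an aluminium body and a blue cap: crop (553,195), full side image (338,155), top (415,208). The other three are all green. Next I write the move helper and aim at the handle.

```bash
cat >> h.py <<'E'
np.set_printoptions(precision=4,suppress=True)
CASE=np.array([.5973,.1059]);YAW=-3.2
def cw(x,y,z):
    a=np.radians(YAW);return np.array([CASE[0]+np.cos(a)*x-np.sin(a)*y,CASE[1]+np.sin(a)*x+np.cos(a)*y,z])
def rows(P,rpy,base=None):
    """tool-frame shift/turn from current (or given) pose to world P,rpy"""
    o=telemetry.get_obs()
    p0,r0=(o["position"],o["ee_rot"]) if base is None else base
    R0=R.from_euler("xyz",r0,degrees=True);R1=R.from_euler("xyz",rpy,degrees=True)
    return np.round(np.concatenate([R0.inv().apply(np.array(P)-p0),(R0.inv()*R1).as_rotvec(degrees=True)]),4)
def st():
    o=telemetry.get_obs(); print("t %.2f"%o["clock"],"p",o["position"],"r",o["ee_rot"].round(2),"F",o["contact_force"].round(1),"w %.4f"%o["width"])
E
python3 - <<'E'
from h import *
st()
print(rows([.4725,.113,.25],[180,0,-3.2]), rows([.4725,.113,.17],[180,0,-3.2]))
print("can top", atz("top",(415.3,207.3),.0735), "side", atz("side",(338.2,149.2),.068), tri((338.2,149.2),(415.3,207.3)))
for a in [(419,180.5),(385,200),(412.5,239.5)]: print("green",atz("top",a,.0735))
E
```

```text
t 1.60 p [ 0.1854 -0.5178  0.2194] r [180.   -0.  -70.3] F [-0.2  0.1  0.8] w 0.0941
[ -0.4971  -0.4829  -0.0306   0.0025  -0.001  -67.1001] [ -0.4971  -0.4829   0.0494   0.0025  -0.001  -67.1001]
can top [ 0.498  -0.3486  0.0735] side [ 0.5013 -0.3527  0.068 ] (array([ 0.499 , -0.3488,  0.0719]), [np.float64(0.7), np.float64(0.7)])
green [ 0.5778 -0.3622  0.0735]
green [ 0.519  -0.2615  0.0735]
green [ 0.4041 -0.3374  0.0735]
```

>>> {"name": "apply_moves", "arguments": {"targets": [-0.25,-0.497,-0.483,-0.02,0,0,-67.1,-0.25,-0.497,-0.483,-0.02,0,0,-67.1,-0.25,-0.497,-0.483,-0.02,0,0,-67.1,-0.25,-0.497,-0.483,-0.02,0,0,-67.1,-0.25,-0.497,-0.483,-0.02,0,0,-67.1,-0.25,-0.497,-0.483,-0.02,0,0,-67.1,-0.25,-0.497,-0.483,-0.02,0,0,-67.1,-0.25,-0.497,-0.483,-0.02,0,0,-67.1,-0.25,-0.497,-0.483,-0.02,0,0,-67.1,-0.25,-0.497,-0.483,-0.02,0,0,-67.1,-0.25,-0.497,-0.483,-0.02,0,0,-67.1,-0.25,-0.497,-0.483,-0.02,0,0,-67.1], "newtons": 20}}

```text
clock: 2.6
position: [0.3928, -0.0609, 0.2343]
ee_rot: [180.0, -0.1, -3.2]
contact_force: [1.4, -1.3, -0.3]
width: 0.0351
```

>>> {"name": "apply_moves", "arguments": {"targets": [-0.25,0.07,-0.178,0,0,0,0,-0.25,0.07,-0.178,0,0,0,0,-0.25,0.07,-0.178,0,0,0,0,-0.25,0.07,-0.178,0.03,0,0,0,-0.25,0.07,-0.178,0.07,0,0,0,-0.25,0.07,-0.178,0.07,0,0,0,-0.25,0.07,-0.178,0.07,0,0,0]}}

```text
clock: 3.18
position: [0.4711, 0.1122, 0.1603]
ee_rot: [179.9, 0.3, -3.1]
contact_force: [0.5, -0.8, -0.6]
width: 0.0354
```

```bash
python3 - <<'E'
from h import *
save("side","s2",(140,130,340,320),3.5)
save("top","t2",(180,100,380,260),3.5)
st()
for c in("side","top"):
  print([(np.round(a["point"],1),round(a["p"],2)) for a in nets.pinpoint(c,"lid_handle")])
print(rows([.4725,.113,.165],[180,0,-3.2]))
E
```

```text
t 3.28 p [0.4723 0.1107 0.1643] r [179.99   0.03  -3.17] F [0.3 0.1 1.1] w 0.0352
[(array([270.2, 235.1]), 0.71)]
[(array([258.7, 141.9]), 0.67)]
[-0.0005 -0.0027  0.0005 -0.0241 -0.1286 -0.0469]
```

View pics/s2.png

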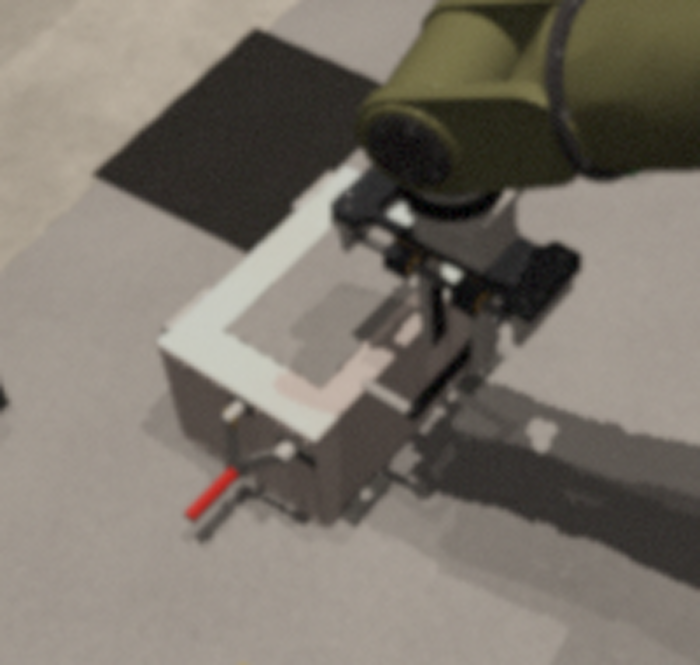

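View pics/t2.png

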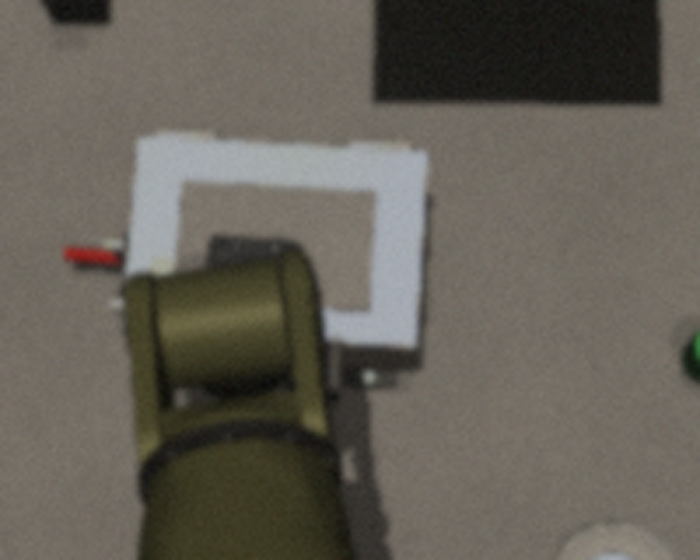

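The side crop shows the two fingers above the black bar (crop about (440,370)), one on each side of it. I go down 45 mm and close.

>>> {"name": "apply_moves", "arguments": {"targets": [-0.25,0,-0.002,0.02,0,0,0,-0.25,0,-0.002,0.044,0,0,0,-0.25,0,-0.002,0.044,0,0,0,-0.6,0,-0.002,0.044,0,0,0,-1,0,-0.002,0.044,0,0,0,-1,0,-0.002,0.044,0,0,0,-1,0,-0.002,0.044,0,0,0], "newtons": 20}}

```text
clock: 3.97
position: [0.4745, 0.1127, 0.1217]
ee_rot: [-180.0, -0.4, -3.2]
contact_force: [26.5, -4.1, -5.7]
width: 0.0119
```

```bash
python3 - <<'E'
from h import *
st()
E
```

```text
t 3.97 p [0.4745 0.1127 0.1217] r [-179.96   -0.36   -3.22] F [26.5 -4.1 -5.7] w 0.0119
```

>>> {"name": "apply_moves", "arguments": {"targets": [-1,0.002,0,0,0,0,0,-1,0.002,0,0,0,0,0,-1,0.002,0,0,0,0,0]}}

```text
clock: 4.22
position: [0.475, 0.1127, 0.1214]
ee_rot: [-180.0, -0.1, -3.2]
contact_force: [-1.7, -1.1, 8.5]
width: 0.0113
```

```bash
cat >> h.py <<'E'
def arc(t0,ts,Rr=.20506,f0=.0244):
    for t in ts: print("%.3f: %.4f 0 %.4f"%(t,Rr*(np.cos(f0+t0)-np.cos(f0+t)),-Rr*(np.sin(f0+t)-np.sin(f0+t0))))
E
python3 - <<'E'
from h import *
arc(0,np.r_[.02,.05,.1:.56:.05]);arc(.55,np.r_[.6:1.11:.05])
E
```

```text
0.020: 0.0001 0 -0.0041
0.050: 0.0005 0 -0.0102
0.100: 0.0015 0 -0.0204
0.150: 0.0030 0 -0.0306
0.200: 0.0051 0 -0.0406
0.250: 0.0076 0 -0.0506
0.300: 0.0106 0 -0.0604
0.350: 0.0141 0 -0.0700
0.400: 0.0181 0 -0.0794
0.450: 0.0226 0 -0.0887
0.500: 0.0275 0 -0.0977
0.550: 0.0328 0 -0.1064
0.600: 0.0058 0 -0.0085
0.650: 0.0120 0 -0.0166
0.700: 0.0186 0 -0.0245
0.750: 0.0256 0 -0.0320
0.800: 0.0329 0 -0.0391
0.850: 0.0406 0 -0.0459
0.900: 0.0486 0 -0.0523
0.950: 0.0570 0 -0.0582
1.000: 0.0656 0 -0.0638
1.050: 0.0745 0 -0.0689
1.100: 0.0836 0 -0.0736
```

>>> {"name": "apply_moves", "arguments": {"targets": [-1,0,0,-0.0041,0,0,0,-1,0.0005,0,-0.0102,0,0,0,-1,0.0015,0,-0.0204,0,0,0,-1,0.003,0,-0.0306,0,0,0,-1,0.0051,0,-0.0406,0,0,0,-1,0.0076,0,-0.0506,0,0,0,-1,0.0106,0,-0.0604,0,0,0,-1,0.0141,0,-0.07,0,0,0,-1,0.0181,0,-0.0794,0,0,0,-1,0.0226,0,-0.0887,0,0,0,-1,0.0275,0,-0.0977,0,0,0,-1,0.0328,0,-0.1064,0,0,0], "newtons": 25}}

```text
clock: 5.22
position: [0.506, 0.1109, 0.2271]
ee_rot: [180.0, 0.3, -3.2]
contact_force: [-13.4, -1.9, 3.9]
width: 0.0112
```

```bash
python3 - <<'E'
from h import *
st()
save("side","s3",(140,100,340,290),3.5)
st()
E
```

```text
t 5.22 p [0.506  0.1109 0.2271] r [179.97   0.25  -3.19] F [-13.4  -1.9   3.9] w 0.0112
t 5.27 p [0.5071 0.1109 0.2289] r [179.99   0.12  -3.19] F [-16.9  -3.7  12.1] w 0.0113
```

View pics/s3.png

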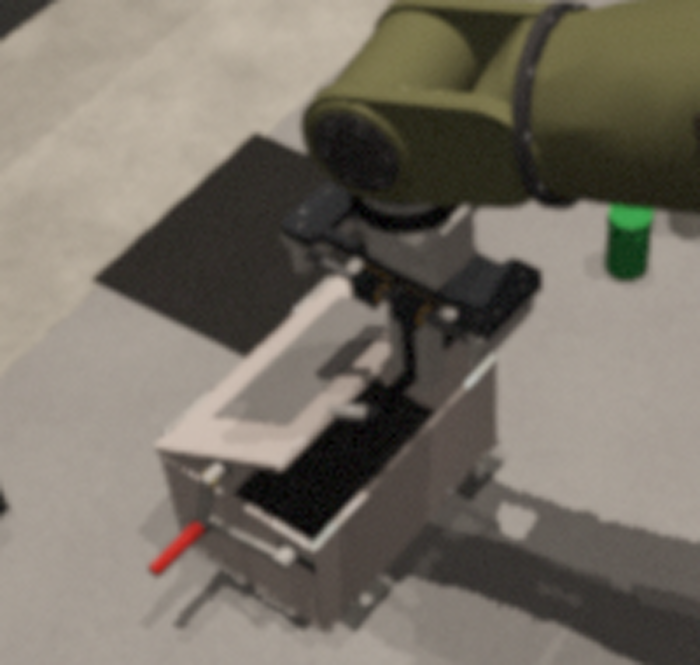

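The lid is up about 0.55 rad. The force points radially outward, so my commanded arc is a millimetre or two too tight. I continue with a small outward offset.

>>> {"name": "apply_moves", "arguments": {"targets": [-1,0.0043,0,-0.0097,0,0,0,-1,0.0105,0,-0.0178,0,0,0,-1,0.0171,0,-0.0257,0,0,0,-1,0.0241,0,-0.0332,0,0,0,-1,0.0314,0,-0.0403,0,0,0,-1,0.0391,0,-0.0471,0,0,0,-1,0.0471,0,-0.0535,0,0,0,-1,0.0555,0,-0.0594,0,0,0,-1,0.0641,0,-0.065,0,0,0,-1,0.073,0,-0.0701,0,0,0,-1,0.0821,0,-0.0748,0,0,0,-1,0.0821,0,-0.0748,0,0,0]}}

```text
clock: 6.27
position: [0.5902, 0.1064, 0.3037]
ee_rot: [-180.0, -0.1, -3.2]
contact_force: [-5.5, -0.2, 10.3]
width: 0.0112
```

```bash
python3 - <<'E'
from h import *
st()
o=telemetry.get_obs();p=o["position"];print("theta from x,z", )
d=(p[:2]-np.array([.475,.1127]))@[np.cos(np.radians(-3.2)),np.sin(np.radians(-3.2))]
print(d,np.arctan2(p[2]+.005-.12-.0015,.205-d), np.hypot(p[2]+.0035-.12,.205-d))
arc(1.1,np.r_[1.13:1.53:.02])
E
```

```text
t 6.27 p [0.5902 0.1064 0.3037] r [-179.95   -0.14   -3.2 ] F [-5.5 -0.2 10.3] w 0.0112
theta from x,z
0.11541888793444252 1.124548878303738 0.20756379923041007
1.130: 0.0056 0 -0.0026
1.150: 0.0094 0 -0.0042
1.170: 0.0132 0 -0.0057
1.190: 0.0170 0 -0.0072
1.210: 0.0208 0 -0.0086
1.230: 0.0247 0 -0.0099
1.250: 0.0286 0 -0.0112
1.270: 0.0326 0 -0.0123
1.290: 0.0365 0 -0.0134
1.310: 0.0405 0 -0.0144
1.330: 0.0445 0 -0.0153
1.350: 0.0485 0 -0.0162
1.370: 0.0525 0 -0.0169
1.390: 0.0566 0 -0.0176
1.410: 0.0606 0 -0.0182
1.430: 0.0647 0 -0.0187
1.450: 0.0688 0 -0.0191
1.470: 0.0729 0 -0.0195
1.490: 0.0770 0 -0.0198
1.510: 0.0811 0 -0.0200
1.530: 0.0852 0 -0.0201
```

>>> {"name": "apply_moves", "arguments": {"targets": [-1,0.004,0,-0.0025,0,0,0,-1,0.008,0,-0.0045,0,0,0,-1,0.012,0,-0.006,0,0,0,-1,0.016,0,-0.0076,0,0,0,-1,0.018,0,-0.0084,0,0,0,-1,0.018,0,-0.0084,0,0,0]}}

```text
clock: 6.77
position: [0.6076, 0.1055, 0.3109]
ee_rot: [-180.0, -0.1, -3.2]
contact_force: [-3.6, -0.4, 6.8]
width: 0.011
```

>>> {"name": "apply_moves", "arguments": {"targets": [-1,0.002,0,-0.001,0,0,0,-1,0.004,0,-0.0017,0,0,0,-1,0.004,0,-0.0017,0,0,0]}}

```text
clock: 7.02
position: [0.6115, 0.1053, 0.3122]
ee_rot: [-180.0, -0.1, -3.2]
contact_force: [-2.7, 0.2, 6.7]
width: 0.0115
```

>>> {"name": "apply_moves", "arguments": {"targets": [-1,0.002,0,-0.0008,0,0,0,-1,0.004,0,-0.0015,0,0,0,-1,0.004,0,-0.0015,0,0,0]}}

```text
clock: 7.27
position: [0.6156, 0.105, 0.3135]
ee_rot: [-180.0, -0.1, -3.2]
contact_force: [-2.9, 1.0, 6.6]
width: 0.011
```

>>> {"name": "apply_moves", "arguments": {"targets": [-1,0.002,0,-0.0007,0,0,0,-1,0.004,0,-0.0013,0,0,0,-1,0.004,0,-0.0013,0,0,0]}}

```text
clock: 7.52
position: [0.6196, 0.1048, 0.3146]
ee_rot: [-180.0, -0.0, -3.2]
contact_force: [-2.0, 1.7, 5.9]
width: 0.0111
```

>>> {"name": "apply_moves", "arguments": {"targets": [-1,0.002,0,-0.0006,0,0,0,-1,0.004,0,-0.0012,0,0,0,-1,0.004,0,-0.0012,0,0,0]}}

```text
clock: 7.77
position: [0.6236, 0.1046, 0.3156]
ee_rot: [-180.0, -0.0, -3.2]
contact_force: [-0.8, 1.6, 5.4]
width: 0.011
```

>>> {"name": "apply_moves", "arguments": {"targets": [-1,0.002,0,-0.0005,0,0,0,-1,0.004,0,-0.001,0,0,0,-1,0.004,0,-0.001,0,0,0]}}

```text
clock: 8.02
position: [0.6276, 0.1044, 0.3167]
ee_rot: [-180.0, -0.0, -3.2]
contact_force: [-1.4, 3.0, 6.9]
width: 0.0111
```

>>> {"name": "apply_moves", "arguments": {"targets": [-1,0.002,0,-0.0005,0,0,0,-1,0.004,0,-0.001,0,0,0,-1,0.004,0,-0.001,0,0,0]}}

```text
clock: 8.27
position: [0.6316, 0.1042, 0.3175]
ee_rot: [-180.0, -0.0, -3.2]
contact_force: [-0.8, 2.0, 6.2]
width: 0.0112
```

>>> {"name": "apply_moves", "arguments": {"targets": [-1,0.002,0,-0.0004,0,0,0,-1,0.004,0,-0.0009,0,0,0,-1,0.004,0,-0.0009,0,0,0]}}

```text
clock: 8.52
position: [0.6356, 0.1039, 0.3183]
ee_rot: [-180.0, -0.0, -3.2]
contact_force: [-1.2, 2.6, 5.9]
width: 0.0113
```

>>> {"name": "apply_moves", "arguments": {"targets": [-1,0.002,0,-0.0004,0,0,0,-1,0.004,0,-0.0008,0,0,0,-1,0.004,0,-0.0008,0,0,0]}}

```text
clock: 8.77
position: [0.6396, 0.1037, 0.3191]
ee_rot: [-180.0, -0.0, -3.2]
contact_force: [-2.1, 2.8, 5.9]
width: 0.0112
```

>>> {"name": "apply_moves", "arguments": {"targets": [-1,0.002,0,-0.0003,0,0,0,-1,0.004,0,-0.0007,0,0,0,-1,0.004,0,-0.0007,0,0,0]}}

```text
clock: 9.02
position: [0.6436, 0.1034, 0.3197]
ee_rot: [-180.0, -0.0, -3.2]
contact_force: [-0.1, 3.0, 5.1]
width: 0.0111
```

>>> {"name": "apply_moves", "arguments": {"targets": [-1,0.002,0,-0.0003,0,0,0,-1,0.004,0,-0.0006,0,0,0,-1,0.004,0,-0.0006,0,0,0]}}

```text
clock: 9.27
position: [0.6476, 0.1032, 0.3202]
ee_rot: [-180.0, -0.0, -3.2]
contact_force: [0.6, 3.9, 4.2]
width: 0.0111
```

```bash
python3 - <<'E'
from h import *
st()
save("side","s4",(140,80,340,290),3)
save("top","t4",(180,60,380,260),3)
E
```

```text
t 9.27 p [0.6476 0.1032 0.3202] r [-179.98   -0.02   -3.19] F [0.6 3.9 4.2] w 0.0111
```

View pics/s4.png

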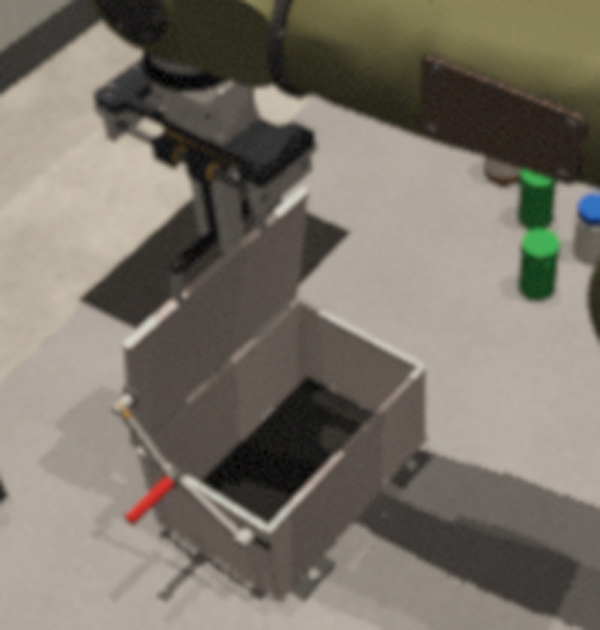

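The stay (foot at crop (245,535), tab (170,480), upper eye (125,400)) is almost straight. I continue with smaller steps.

>>> {"name": "apply_moves", "arguments": {"targets": [-1,0.0015,0,-0.0001,0,0,0,-1,0.003,0,-0.0003,0,0,0,-1,0.003,0,-0.0003,0,0,0]}}

```text
clock: 9.62
position: [0.6504, 0.1031, 0.3206]
ee_rot: [-180.0, -0.0, -3.2]
contact_force: [0.4, 3.8, 6.1]
width: 0.0113
```

>>> {"name": "apply_moves", "arguments": {"targets": [-1,0.0015,0,-0.0001,0,0,0,-1,0.003,0,-0.0003,0,0,0,-1,0.003,0,-0.0003,0,0,0]}}

```text
clock: 9.87
position: [0.6535, 0.1029, 0.3209]
ee_rot: [-180.0, -0.0, -3.2]
contact_force: [1.0, 4.8, 5.7]
width: 0.0111
```

>>> {"name": "apply_moves", "arguments": {"targets": [-1,0.0015,0,-0.0001,0,0,0,-1,0.003,0,-0.0002,0,0,0,-1,0.003,0,-0.0002,0,0,0]}}

```text
clock: 10.12
position: [0.6565, 0.1027, 0.3212]
ee_rot: [-180.0, -0.1, -3.2]
contact_force: [-0.3, 4.5, 6.9]
width: 0.0112
```

>>> {"name": "apply_moves", "arguments": {"targets": [-1,0.0015,0,-0.0001,0,0,0,-1,0.003,0,-0.0002,0,0,0,-1,0.003,0,-0.0002,0,0,0]}}

```text
clock: 10.37
position: [0.6592, 0.1026, 0.3214]
ee_rot: [-180.0, 0.0, -3.2]
contact_force: [-2.5, 4.1, 5.9]
width: 0.0114
```

>>> {"name": "apply_moves", "arguments": {"targets": [-1,0.001,0,0,0,0,0,-1,0.002,0,0,0,0,0,-1,0.002,0,0,0,0,0]}}

```text
clock: 10.62
position: [0.661, 0.1026, 0.3216]
ee_rot: [-180.0, 0.0, -3.2]
contact_force: [-4.9, 3.4, 7.6]
width: 0.0113
```

```bash
python3 - <<'E'
from h import *
save("side","s5",(160,180,260,290),6)
st()
E
```

```text
t 10.67 p [0.661  0.1025 0.3215] r [-179.98    0.02   -3.18] F [-6.   4.2  6.6] w 0.0109
```

View pics/s5.png

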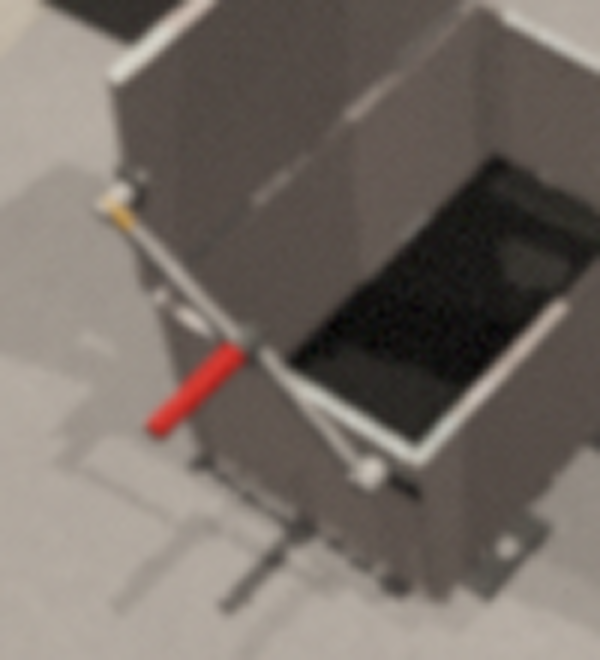

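The links are in line and the force is rising (about 6 N), so the end of travel is found. I let go.

>>> {"name": "apply_moves", "arguments": {"targets": [-0.3,0,0,0,0,0,0,-0.3,0,0,0,0,0,0,-0.3,0,0,0,0,0,0,-0.3,0,0,0,0,0,0]}}

```text
clock: 11.0
position: [0.6612, 0.102, 0.3206]
ee_rot: [180.0, 0.0, -3.2]
contact_force: [0.7, 0.7, -0.8]
width: 0.0324
```

```bash
python3 - <<'E'
from h import *
save("side","s6",(160,180,260,290),6)
st()
E
```

```text
t 11.05 p [0.6612 0.102  0.3207] r [179.98   0.03  -3.22] F [0.4 0.7 0.4] w 0.0327
```

View pics/s6.png

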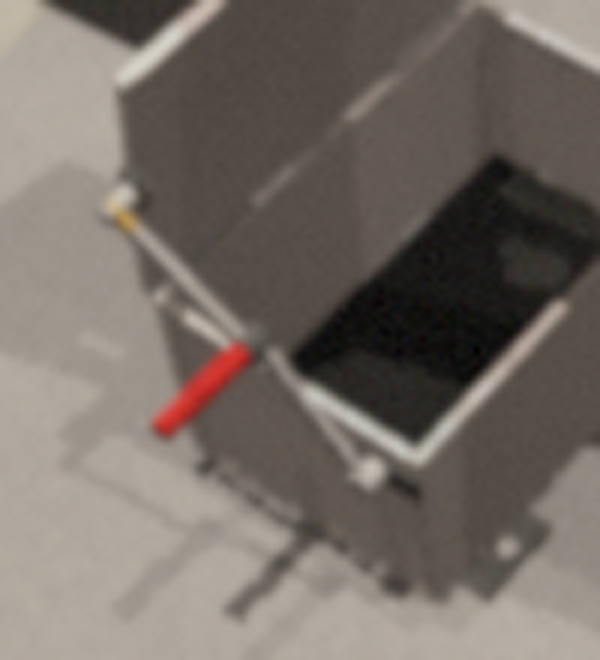

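>>> {"name": "apply_moves", "arguments": {"targets": [-0.3,-0.001,0,-0.03,0,0,0,-0.3,-0.001,0,-0.06,0,0,0,-0.3,-0.001,0,-0.08,0,0,0,-0.3,-0.03,0.03,-0.08,0,0,0,-0.3,-0.06,0.07,-0.08,0,0,0]}}

```text
clock: 11.47
position: [0.6034, 0.0426, 0.4004]
ee_rot: [180.0, -0.0, -3.1]
contact_force: [-0.1, -0.5, -0.1]
width: 0.0328
```

```bash
python3 - <<'E'
from h import *
save("side","s7",(160,180,260,290),6)
save("top","t7",(180,60,320,230),3.5)
st()
for n in ("stay_tab","stay_lower","lid_handle"):
  r={c:nets.pinpoint(c,n) for c in("side","top")}
  for c in r: print(n,c,[(np.round(a["point"],1).tolist(),round(a["p"],2)) for a in r[c][:3]])
  if r["side"] and r["top"]: print(tri(r["side"][0]["point"],r["top"][0]["point"]))
print(rows([.499,-.35,.20],[180,0,-55]))
E
```

```text
t 11.57 p [0.6002 0.039  0.4012] r [179.95   0.06  -3.37] F [ 0.5 -0.4  0.5] w 0.0330
stay_tab side [([192.4, 245.2], 0.88)]
stay_tab top [([200.3, 164.5], 0.55)]
(array([0.6058, 0.269 , 0.1585]), [np.float64(5.1), np.float64(5.1)])
stay_lower side [([335.8, 165.8], 0.75)]
stay_lower top [([213.5, 186.3], 0.77), ([433.1, 159.4], 0.31)]
(array([0.3797, 0.146 , 0.512 ]), [np.float64(84.7), np.float64(84.7)])
lid_handle side [([210.5, 153.2], 0.76), ([333.3, 154.0], 0.53), ([235.6, 238.4], 0.49)]
lid_handle top [([202.1, 161.7], 0.17)]
(array([0.5405, 0.2052, 0.4595]), [np.float64(12.0), np.float64(12.0)])
[-0.0825  0.398   0.2009  0.0028  0.0086 51.8496]
```

View pics/s7.png

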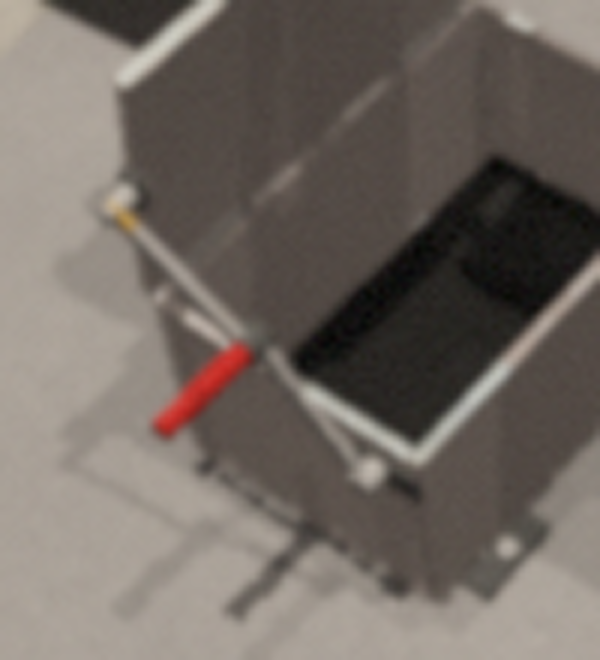

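View pics/t7.png

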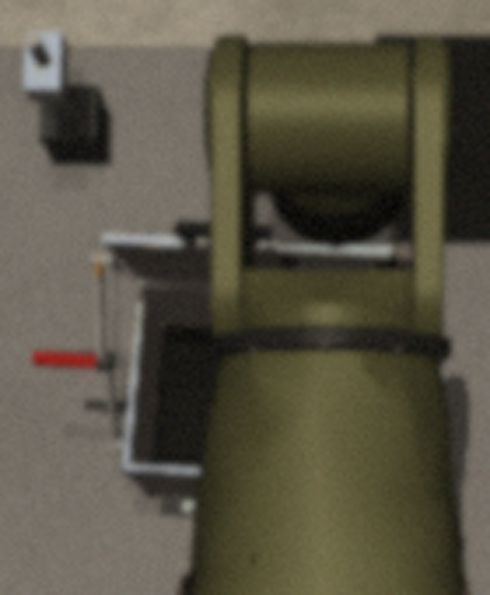

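The red tab triangulates to z≈0.16 (163 mm expected when locked), so the stay is locked and the lid holds itself. On to the canister.

>>> {"name": "apply_moves", "arguments": {"targets": [0.36,-0.083,0.398,0.18,0,0,51.8,0.36,-0.083,0.398,0.18,0,0,51.8,0.36,-0.083,0.398,0.18,0,0,51.8,0.36,-0.083,0.398,0.18,0,0,51.8,0.36,-0.083,0.398,0.18,0,0,51.8,0.36,-0.083,0.398,0.18,0,0,51.8,0.36,-0.083,0.398,0.18,0,0,51.8,0.36,-0.083,0.398,0.18,0,0,51.8,0.36,-0.083,0.398,0.18,0,0,51.8,0.36,-0.083,0.398,0.18,0,0,51.8,0.36,-0.083,0.398,0.18,0,0,51.8,0.36,-0.083,0.398,0.18,0,0,51.8]}}

```text
clock: 12.87
position: [0.4959, -0.3539, 0.2176]
ee_rot: [179.9, 0.2, -55.2]
contact_force: [0.6, 0.0, -0.4]
width: 0.0637
```

```bash
python3 - <<'E'
from h import *
save("side","s8",(250,60,450,250),3.5)
st()
print(rows([.499,-.35,.12],[180,0,-55]))
# red tab blob
for c in("side","top"):
    im=imaging.capture(c); hsv=cv2.cvtColor(im,cv2.COLOR_RGB2HSV)
    m=cv2.inRange(hsv,(0,150,90),(6,255,255))|cv2.inRange(hsv,(174,150,90),(180,255,255))
    n,l,s,ce=cv2.connectedComponentsWithStats(m)
    for i in range(1,n):
        if s[i][4]>15:
            ys,xs=np.where(l==i); (cx,cy),(w,h),a=cv2.minAreaRect(np.c_[xs,ys].astype(np.float32)); print(c,s[i].tolist(),ce[i].round(1),cv2.boxPoints(((cx,cy),(w,h),a)).round(1).tolist())
E
```

```text
t 12.92 p [ 0.497  -0.352   0.2191] r [179.95   0.17 -55.14] F [ 0.2  1.2 -0.3] w 0.0638
[-0.0002 -0.0029  0.0991  0.0516  0.1661 -0.1394]
side [186, 238, 16, 14, 76] [193.7 244.1] [[185.0, 250.0], [198.5, 236.5], [201.5, 239.5], [188.0, 253.0]]
side [202, 328, 15, 15, 166] [208.8 335.1] [[199.0, 335.0], [209.0, 325.0], [218.5, 334.5], [208.5, 344.5]]
top [190, 161, 17, 4, 53] [198.5 162.2] [[190.0, 161.0], [206.0, 161.0], [206.0, 164.0], [190.0, 164.0]]
top [148, 215, 12, 12, 109] [153.4 220.3] [[145.5, 220.5], [153.5, 212.5], [161.0, 220.0], [153.0, 228.0]]
```

View pics/s8.png

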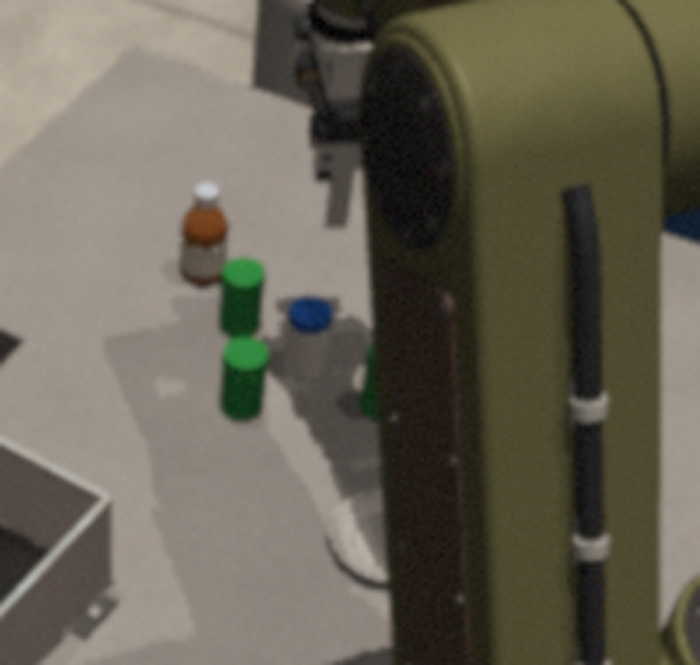

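>>> {"name": "apply_moves", "arguments": {"targets": [0.36,0,-0.003,0.04,0,0,0,0.36,0,-0.003,0.08,0,0,0,0.36,0,-0.003,0.12,0,0,0,0.36,0,-0.003,0.15,0,0,0,0.36,0,-0.003,0.166,0,0,0,0.36,0,-0.003,0.166,0,0,0,-0.2,0,-0.003,0.166,0,0,0,-0.4,0,-0.003,0.166,0,0,0,-0.4,0,-0.003,0.166,0,0,0,-0.4,0,-0.003,0.166,0,0,0], "newtons": 20}}

```text
clock: 13.85
position: [0.5009, -0.3492, 0.0571]
ee_rot: [-179.9, -0.2, -55.0]
contact_force: [0.9, -0.8, 4.7]
width: 0.0437
```

```bash
python3 - <<'E'
from h import *
st()
P=cw(-22,-20,.22); print(P, rows(P,[180,0,-93.2]))
print("up",rows([.5005,-.3492,.22],[180,0,-55]))
t=tri((194,245),(198.5,162.7)); print(t)
a=np.radians(YAW); d=t[0][:2]-CASE; print("tab local",d@[np.cos(a),np.sin(a)],d@[-np.sin(a),np.cos(a)])
E
```

```text
t 13.85 p [ 0.5009 -0.3492  0.0571] r [-179.95   -0.18  -54.98] F [ 0.9 -0.8  4.7] w 0.0437
[-22.4848 -18.6348   0.22  ] [ 1.7871 29.3174 -0.1848 -0.1115 -0.1546 38.2158]
up [ 0.0002  0.0002 -0.1629 -0.0538 -0.1792  0.0158]
(array([0.6046, 0.2705, 0.1643]), [np.float64(0.1), np.float64(0.1)])
tab local -0.0018890797506905697 0.1647865315622552
```

The tab comes out at case-local (-0.002, 0.165, 0.164), which matches the given 45 mm outside the wall and 163 mm height. I lift the canister.

>>> {"name": "apply_moves", "arguments": {"targets": [-0.4,0,0,-0.015,0,0,0,-0.4,0,0,-0.045,0,0,0,-0.4,0,0,-0.08,0,0,0,-0.4,0,0,-0.115,0,0,0,-0.4,0,0,-0.15,0,0,0,-0.4,0,0,-0.165,0,0,0]}}

```text
clock: 14.35
position: [0.5008, -0.3494, 0.2261]
ee_rot: [-179.9, -0.4, -55.0]
contact_force: [0.6, 0.2, -1.5]
width: 0.0437
```

```bash
python3 - <<'E'
from h import *
st()
save("top","t9",(330,110,480,290),3.3)
P=cw(-.022,-.020,.225); print(P, rows(P,[180,0,-93.2]))
E
```

```text
t 14.35 p [ 0.5008 -0.3494  0.2261] r [-179.88   -0.38  -55.  ] F [ 0.6  0.2 -1.5] w 0.0437
[0.5742 0.0872 0.225 ] [-0.3159 -0.3104  0.0004 -0.3105 -0.4244 38.1975]
```

View pics/t9.png

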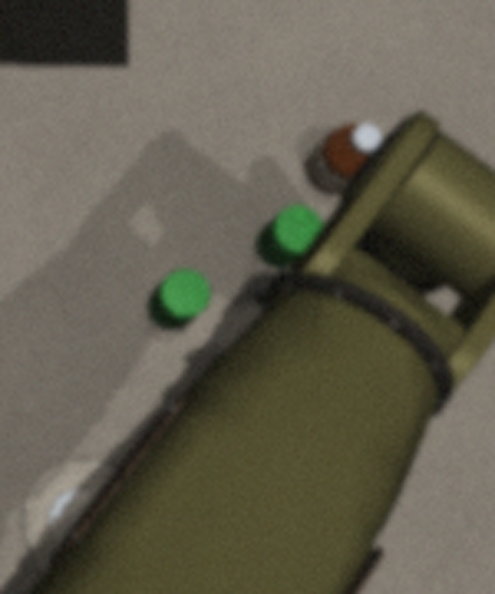

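The neighbours stand and the grip holds at 43.7 mm. I carry it over the case.

>>> {"name": "apply_moves", "arguments": {"targets": [-0.4,-0.01,-0.01,0,0,0,1,-0.4,-0.03,-0.03,0,0,0,4,-0.4,-0.056,-0.055,0,0,0,8,-0.4,-0.084,-0.082,0,0,0,12,-0.4,-0.112,-0.11,0,0,0,16,-0.4,-0.14,-0.138,0,0,0,20,-0.4,-0.168,-0.165,0,0,0,24,-0.4,-0.196,-0.193,0,0,0,28,-0.4,-0.224,-0.22,0,0,0,31,-0.4,-0.25,-0.246,0,0,0,34,-0.4,-0.274,-0.27,0,0,0,36,-0.4,-0.295,-0.29,0,0,0,38]}}

```text
clock: 15.4
position: [0.5681, 0.0615, 0.2196]
ee_rot: [180.0, 0.0, -93.1]
contact_force: [-0.1, -0.1, -1.9]
width: 0.0437
```

>>> {"name": "apply_moves", "arguments": {"targets": [-0.4,-0.012,-0.014,0,0,0,0,-0.4,-0.016,-0.019,0,0,0,0,-0.4,-0.016,-0.019,0,0,0,0]}}

```text
clock: 15.65
position: [0.5884, 0.0747, 0.2192]
ee_rot: [179.9, -0.0, -92.9]
contact_force: [-0.2, -0.3, -1.9]
width: 0.0434
```

```bash
python3 - <<'E'
from h import *
st()
save("side","s10",(140,60,340,250),3.5)
P=cw(-.022,-.020,.08); print(P, rows(P,[180,0,-93.2]))
E
```

```text
t 15.65 p [0.5884 0.0747 0.2192] r [179.94  -0.01 -92.92] F [-0.2 -0.3 -1.9] w 0.0434
[0.5742 0.0872 0.08  ] [-0.0127  0.0143  0.1394  0.0629 -0.0166  0.2189]
```

View pics/s10.png

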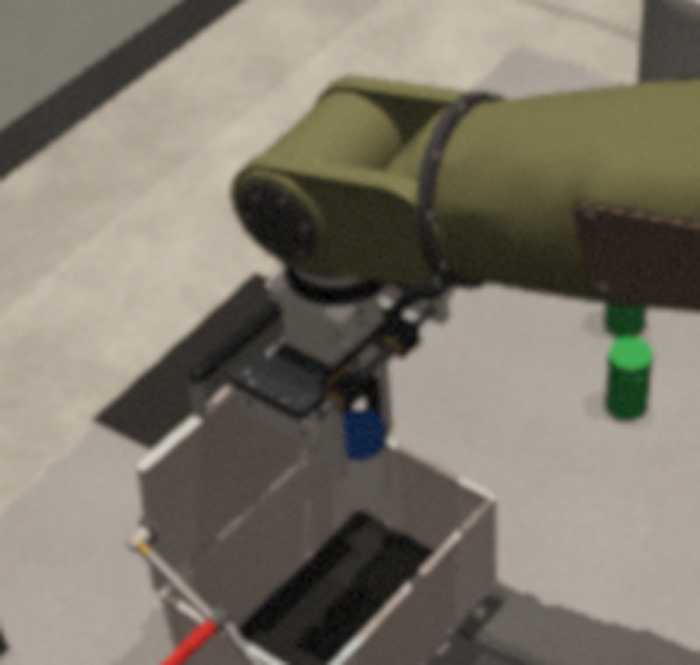

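The canister hangs upright above the case opening, with the cap at crop (365,435). I make a small xy correction and then go down.

>>> {"name": "apply_moves", "arguments": {"targets": [-0.4,-0.006,0.007,0,0,0,0,-0.4,-0.013,0.014,0.01,0,0,0,-0.4,-0.013,0.014,0.035,0,0,0,-0.4,-0.013,0.014,0.065,0,0,0,-0.4,-0.013,0.014,0.095,0,0,0,-0.4,-0.013,0.014,0.12,0,0,0,-0.4,-0.013,0.014,0.135,0,0,0,-0.4,-0.013,0.014,0.142,0,0,0,-0.4,-0.013,0.014,0.142,0,0,0]}}

```text
clock: 16.45
position: [0.5738, 0.0872, 0.0771]
ee_rot: [179.9, -0.0, -93.1]
contact_force: [0.7, -1.3, -1.2]
width: 0.0436
```

```bash
python3 - <<'E'
from h import *
st()
save("side","s11",(140,60,340,250),3.5)
st()
E
```

```text
t 16.45 p [0.5738 0.0872 0.0771] r [179.87  -0.02 -93.05] F [ 0.7 -1.3 -1.2] w 0.0436
t 16.50 p [0.5746 0.0874 0.0785] r [179.99  -0.   -93.04] F [-1.1  0.3 -0.7] w 0.0437
```

View pics/s11.png

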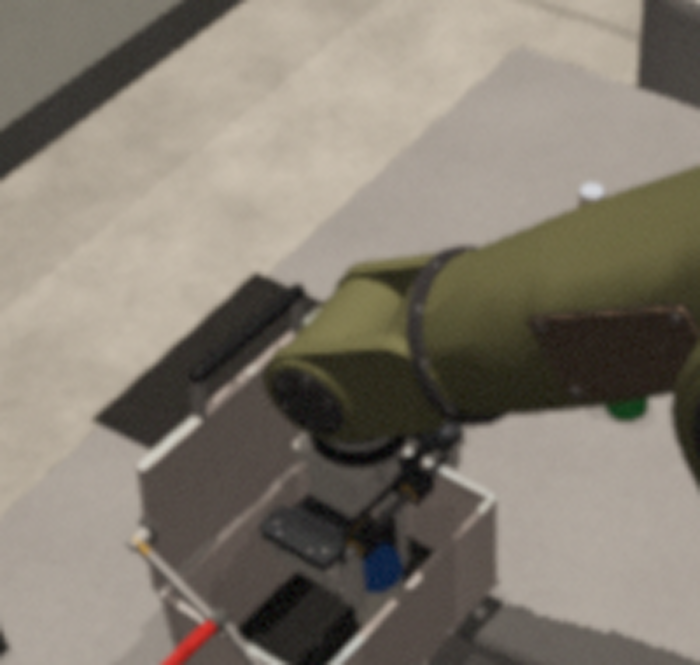

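>>> {"name": "apply_moves", "arguments": {"targets": [-0.4,0,0,0.003,0,0,0,-0.4,0,0,0.007,0,0,0,-0.4,0,0,0.01,0,0,0,-0.4,0,0,0.012,0,0,0,-0.4,0,0,0.012,0,0,0]}}

```text
clock: 16.92
position: [0.5747, 0.0878, 0.0659]
ee_rot: [180.0, -0.0, -93.0]
contact_force: [-0.7, -0.0, -0.8]
width: 0.0436
```

>>> {"name": "apply_moves", "arguments": {"targets": [-0.4,0,0,0.001,0,0,0,-0.4,0,0,0.002,0,0,0,-0.4,0,0,0.002,0,0,0]}}

```text
clock: 17.17
position: [0.5749, 0.0879, 0.0641]
ee_rot: [180.0, -0.0, -93.0]
contact_force: [0.5, -0.0, -2.2]
width: 0.0437
```

>>> {"name": "apply_moves", "arguments": {"targets": [-0.4,0,0,0.001,0,0,0,-0.4,0,0,0.0015,0,0,0,-0.4,0,0,0.0015,0,0,0]}}

```text
clock: 17.42
position: [0.5748, 0.0878, 0.0626]
ee_rot: [180.0, -0.0, -93.0]
contact_force: [0.2, 0.1, -1.3]
width: 0.0438
```

>>> {"name": "apply_moves", "arguments": {"targets": [-0.4,0,0,0.0005,0,0,0,-0.4,0,0,0.001,0,0,0,-0.4,0,0,0.001,0,0,0]}}

```text
clock: 17.67
position: [0.5751, 0.0878, 0.062]
ee_rot: [-180.0, 0.0, -93.0]
contact_force: [-0.3, -1.2, 2.2]
width: 0.0436
```

Contact at TCP z 0.062, exactly as predicted, with a force of about 4 N. I release and rise.

>>> {"name": "apply_moves", "arguments": {"targets": [0.1,0,0,0,0,0,0,0.3,0,0,0,0,0,0,0.3,0,0,0,0,0,0,0.3,0,0,-0.01,0,0,0,0.3,0,0,-0.03,0,0,0,0.3,0,0,-0.06,0,0,0,0.3,0,0,-0.1,0,0,0,0.3,0,0,-0.14,0,0,0,0.3,0,0,-0.18,0,0,0,0.3,0,0,-0.2,0,0,0]}}

```text
clock: 18.5
position: [0.5754, 0.0879, 0.2679]
ee_rot: [-179.6, 0.1, -93.0]
contact_force: [0.8, -0.2, 0.6]
width: 0.0608
```

```bash
python3 - <<'E'
from h import *
st()
save("side","s12",(140,60,340,300),2.5)
tab=cw(-.002,.172,.164); print("tab",tab)
print(rows([tab[0],tab[1],.262],[180,0,-3.2]))
E
```

```text
t 18.50 p [0.5754 0.0879 0.2679] r [-179.63    0.05  -93.  ] F [ 0.8 -0.2  0.6] w 0.0608
tab [0.6049 0.2777 0.164 ]
[ -0.191   -0.0187   0.0086  -0.5129  -0.3814 -89.7987]
```

View pics/s12.png

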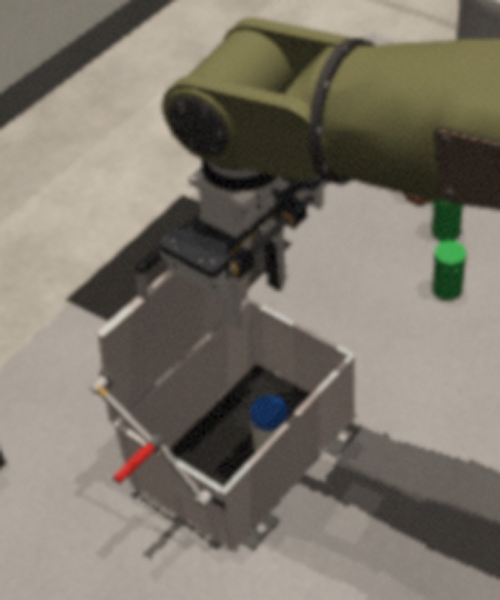

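The canister stands upright in the case with its cap at crop (268,415), and the lid is still held. I close the fingers and go above the tab.

>>> {"name": "apply_moves", "arguments": {"targets": [-1,-0.197,-0.019,0,0,0,-90,-1,-0.197,-0.019,0,0,0,-90,-1,-0.197,-0.019,0,0,0,-90,-1,-0.197,-0.019,0,0,0,-90,-1,-0.197,-0.019,0,0,0,-90,-1,-0.197,-0.019,0,0,0,-90,-1,-0.197,-0.019,0,0,0,-90,-1,-0.197,-0.019,0,0,0,-90,-1,-0.197,-0.019,0,0,0,-90,-1,-0.197,-0.019,0,0,0,-90,-1,-0.197,-0.019,0,0,0,-90,-1,-0.197,-0.019,0,0,0,-90]}}

```text
clock: 19.55
position: [0.604, 0.2836, 0.262]
ee_rot: [180.0, 0.0, -6.7]
contact_force: [0.4, -0.3, -0.3]
width: 0.0001
```

>>> {"name": "apply_moves", "arguments": {"targets": [-1,0,0,0,0,0,-3.5,-1,0,0,0,0,0,-3.5]}}

```text
clock: 19.72
position: [0.604, 0.2835, 0.262]
ee_rot: [-180.0, 0.0, -3.4]
contact_force: [-1.0, -0.9, -0.1]
width: 0.0007
```

```bash
python3 - <<'E'
from h import *
st()
save("side","s13",(120,100,320,300),3)
save("top","t13",(150,100,300,260),3.3)
tab=cw(-.002,.178,.164); print("tab",tab)
print(rows([tab[0],tab[1],.195],[180,0,-3.2]))
print(proj("side",tab),proj("top",tab), cw(-.055,.13,.1),proj("side",cw(-.055,.13,.1)),proj("top",cw(-.055,.13,.1)))
E
```

```text
t 19.72 p [0.604  0.2835 0.262 ] r [-180.      0.     -3.39] F [-1.  -0.9 -0.1] w 0.0007
tab [0.6052 0.2837 0.164 ]
[ 0.0011 -0.0003  0.0669 -0.001  -0.0035 -0.5054]
[190.4834 248.5131] [193.8394 162.5286] [0.5496 0.2388 0.1   ] [221.1131 259.7024] [213.1794 186.8736]
```

View pics/s13.png

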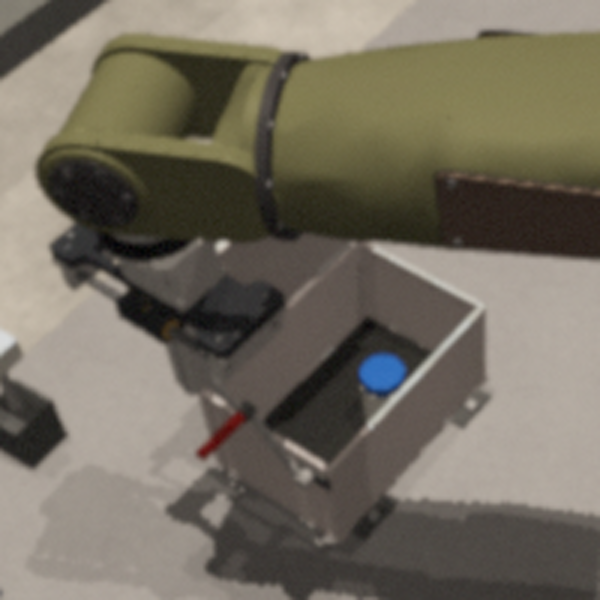

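View pics/t13.png

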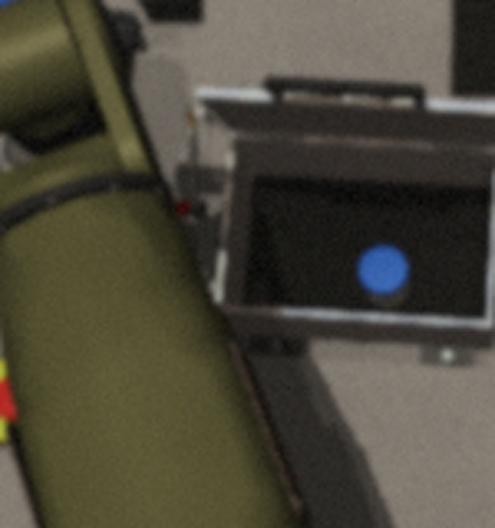

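The fingers hang over the tab, whose inner end shows at top crop (183,208), and the foot model reprojects onto the stay's foot. I descend to just above the tab.

>>> {"name": "apply_moves", "arguments": {"targets": [-1,0.001,0,0.03,0,0,0,-1,0.001,0,0.055,0,0,0,-1,0.001,0,0.066,0,0,0,-1,0.001,0,0.07,0,0,0,-1,0.001,0,0.07,0,0,0]}}

```text
clock: 20.23
position: [0.6051, 0.2835, 0.1916]
ee_rot: [180.0, 0.0, -3.6]
contact_force: [0.1, -0.7, 1.6]
width: -0.0001
```

```bash
python3 - <<'E'
from h import *
save("side","s14",(120,160,260,300),4)
st()
E
```

```text
t 20.28 p [0.6055 0.2837 0.1928] r [-179.97   -0.05   -3.6 ] F [ 0.1 -0.1 -0.6] w 0.0004
```

View pics/s14.png

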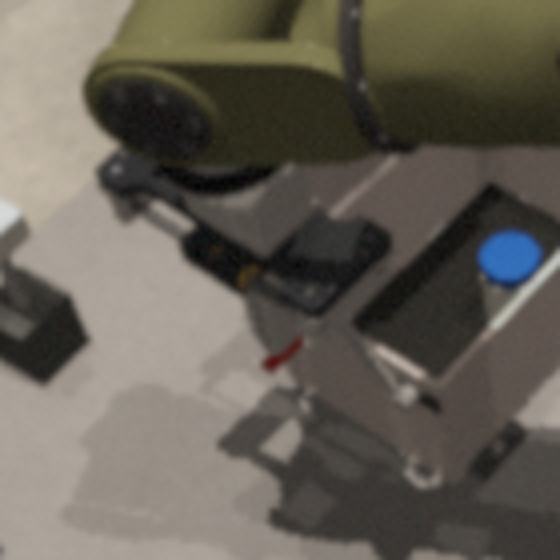

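>>> {"name": "apply_moves", "arguments": {"targets": [-1,0,0,0.005,0,0,0,-1,0,0,0.009,0,0,0,-1,0.003,0,0.012,0,0,0,-1,0.006,0,0.0145,0,0,0,-1,0.006,0,0.0145,0,0,0]}}

```text
clock: 20.7
position: [0.6121, 0.2833, 0.1776]
ee_rot: [-179.9, -0.1, -3.6]
contact_force: [2.6, 2.0, 4.7]
width: 0.0004
```

>>> {"name": "apply_moves", "arguments": {"targets": [-1,0.003,0,0.0033,0,0,0,-1,0.0057,0,0.0066,0,0,0,-1,0.008,0,0.01,0,0,0,-1,0.0107,0,0.0137,0,0,0,-1,0.0107,0,0.0137,0,0,0]}}

```text
clock: 21.12
position: [0.6231, 0.2824, 0.1636]
ee_rot: [-180.0, -0.1, -3.6]
contact_force: [5.8, 0.1, 6.2]
width: 0.0002
```

```bash
python3 - <<'E'
from h import *
save("side","s15",(120,160,260,300),4)
st()
E
```

```text
t 21.17 p [0.623  0.2824 0.1639] r [-179.95   -0.13   -3.59] F [4.4 1.2 4.7] w 0.0005
```

View pics/s15.png

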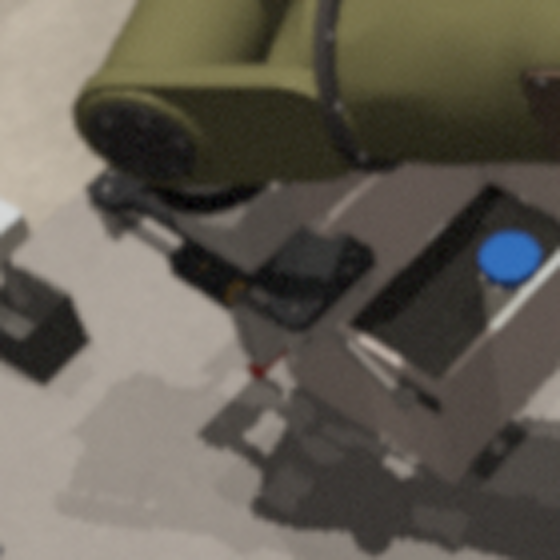

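>>> {"name": "apply_moves", "arguments": {"targets": [-1,0.003,0,0.004,0,0,0,-1,0.0055,0,0.008,0,0,0,-1,0.0075,0,0.012,0,0,0,-1,0.009,0,0.0165,0,0,0,-1,0.009,0,0.0165,0,0,0]}}

```text
clock: 21.58
position: [0.6315, 0.2817, 0.1465]
ee_rot: [-180.0, -0.0, -3.6]
contact_force: [2.3, 0.5, 3.9]
width: 0.0004
```

```bash
python3 - <<'E'
from h import *
save("side","s16",(120,160,260,300),4)
save("top","t16",(150,100,300,260),3.3)
st()
E
```

```text
t 21.68 p [0.631  0.2817 0.1468] r [179.99   0.02  -3.57] F [ 0.9 -0.2  1.7] w 0.0005
```

View pics/s16.png

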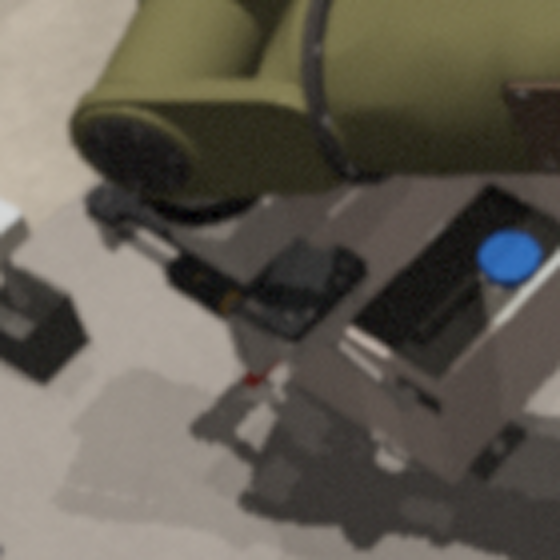

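View pics/t16.png

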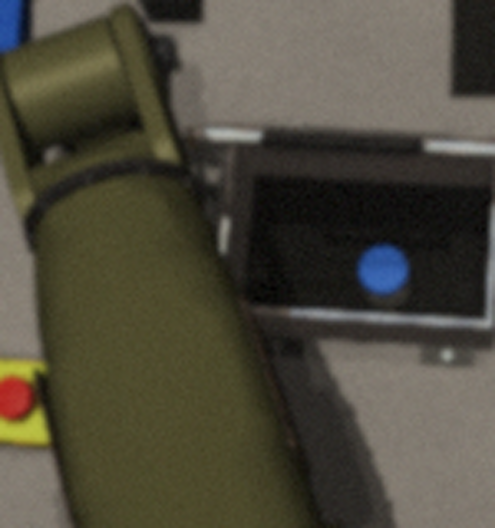

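In the top view the lid edge has come forward from crop row 95 to 135, so the stay is past the line and has drawn the lid in a little. The pressing force fell to under 2 N. I back off straight up and check that it stays broken.

>>> {"name": "apply_moves", "arguments": {"targets": [-1,0,0,-0.003,0,0,0,-1,0,0,-0.008,0,0,0,-1,0,0,-0.02,0,0,0,-1,0,0,-0.045,0,0,0,-1,0,0,-0.08,0,0,0,-1,0,0,-0.12,0,0,0,-1,0,0,-0.16,0,0,0,-1,-0.02,-0.03,-0.19,0,0,0,-1,-0.05,-0.07,-0.21,0,0,0]}}

```text
clock: 22.43
position: [0.5943, 0.3405, 0.3553]
ee_rot: [-179.9, -0.2, -3.8]
contact_force: [-0.0, 0.8, 0.2]
width: 0.0005
```

```bash
python3 - <<'E'
from h import *
save("side","s17",(120,100,320,300),4)
save("top","t17",(150,90,300,260),3.3)
st()
for n in ("stay_tab","lid_handle"):
  r={c:nets.pinpoint(c,n) for c in("side","top")}
  for c in r: print(n,c,[(np.round(a["point"],1).tolist(),round(a["p"],2)) for a in r[c][:3]])
E
```

```text
t 22.53 p [0.5914 0.3456 0.3554] r [-179.77   -0.29   -3.3 ] F [-0.2 -0.   0. ] w 0.0005
stay_tab side [([187.5, 249.0], 0.81)]
stay_tab top [([352.1, 268.6], 0.69), ([203.6, 157.6], 0.47)]
lid_handle side [([223.8, 165.9], 0.89)]
lid_handle top [([253.8, 145.4], 0.93)]
```

View pics/s17.png

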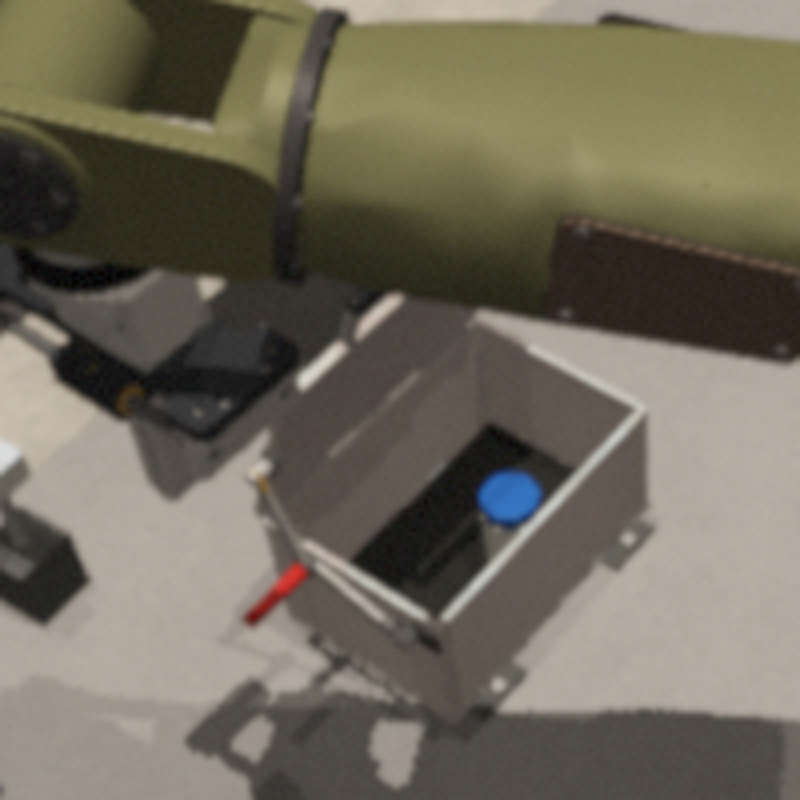

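View pics/t17.png

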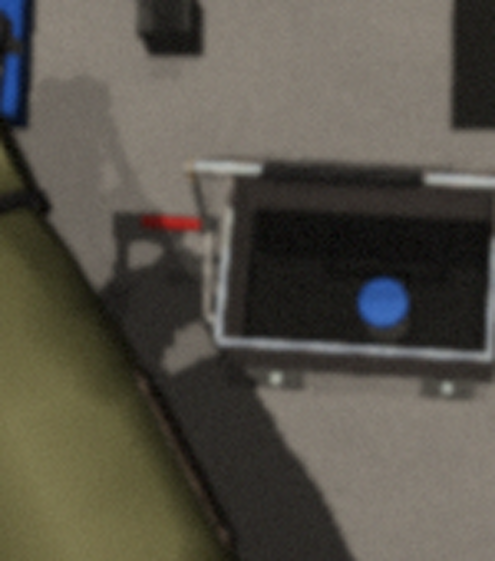

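The stay is bent and stays broken, with the tab at side crop (278,595). The lid stands by itself, with its handle bar seen edge-on at top crop (342,172). Next I find the lid angle.

```bash
cat >> h.py <<'E'
def bar(t,off=0.):
    a=np.radians(YAW);r=.20506;f=.0244
    d=.205-r*np.cos(f+t)+off
    return np.array([.475+np.cos(a)*d,.1127+np.sin(a)*d,.12+r*np.sin(f+t)])
E
python3 - <<'E'
from h import *
print(tri((223.8,165.9),(253.8,145.4)), tri((189.5,248.8),(202.1,157.3)))
from scipy.optimize import least_squares
g=lambda p:np.concatenate([proj("side",bar(p[0]))-[223.8,165.9],proj("top",bar(p[0]))-[253.8,145.4]])
r=least_squares(g,[1.3]);print(r.x,r.fun,bar(r.x[0]))
for t in(1.15,1.2,1.25,1.3,1.35):print(t,bar(t),proj("side",bar(t)),proj("top",bar(t)))
b=bar(r.x[0]); print(rows(b+[0,0,.055],[180,0,-3.2]),telemetry.get_obs()["clock"])
E
```

```text
(array([0.6138, 0.1048, 0.3059]), [np.float64(1.6), np.float64(1.6)]) (array([0.63  , 0.2687, 0.1263]), [np.float64(0.8), np.float64(0.8)])
[1.2021] [ 1.275  -1.2712 -0.6896 -0.1924] [0.6106 0.1051 0.313 ]
1.15 [0.6006 0.1057 0.3092] [228.2394 167.3204] [252.9374 149.5558]
1.2 [0.6102 0.1051 0.3129] [225.2029 164.7347] [253.1029 145.383 ]
1.25 [0.6199 0.1046 0.3161] [222.1381 162.2629] [253.2919 141.1858]
1.3 [0.6297 0.104  0.3189] [219.0562 159.9138] [253.5035 136.9802]
1.35 [0.6397 0.1035 0.3211] [215.9685 157.6954] [253.7372 132.7822]
[ 0.0313  0.2343 -0.0183  0.0467  0.0626 -0.3888] 22.7333
```

>>> {"name": "apply_moves", "arguments": {"targets": [-0.2,0.005,0.01,-0.018,0,0,0,-0.2,0.01,0.04,-0.018,0,0,0,-0.2,0.015,0.08,-0.018,0,0,0,-0.2,0.02,0.12,-0.018,0,0,0,-0.2,0.025,0.16,-0.018,0,0,0,-0.2,0.03,0.195,-0.018,0,0,0,-0.2,0.031,0.225,-0.018,0,0,0,-0.2,0.031,0.234,-0.018,0,0,0,-0.2,0.031,0.234,-0.018,0,0,0]}}

```text
clock: 23.48
position: [0.6104, 0.1033, 0.3679]
ee_rot: [180.0, 0.0, -3.8]
contact_force: [-0.3, -0.4, 0.4]
width: 0.0373
```

```bash
python3 - <<'E'
from h import *
save("side","s18",(150,60,320,260),3)
save("top","t18",(180,90,330,260),3)
st()
print(rows([.611,.105,.309],[180,0,-3.2]))
E
```

```text
t 23.58 p [0.6103 0.1063 0.3678] r [-179.99    0.04   -3.61] F [-0.1  0.1  0.4] w 0.0379
[ 0.0008  0.0013  0.0588 -0.0069  0.0409 -0.4066]
```

View pics/s18.png

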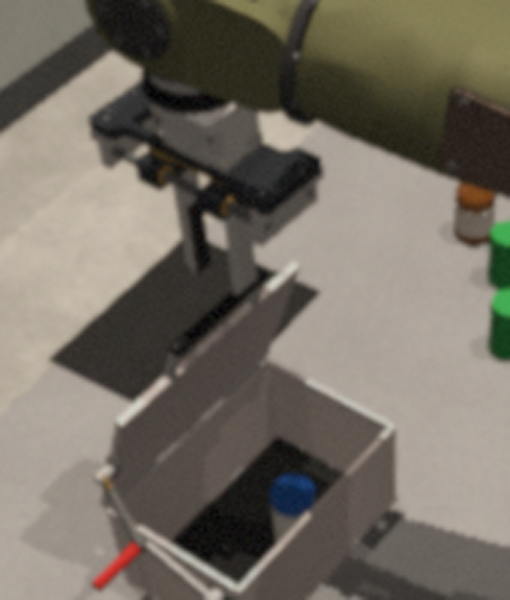

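>>> {"name": "apply_moves", "arguments": {"targets": [-0.2,0.001,0.001,0.015,0,0,0,-0.2,0.001,0.001,0.03,0,0,0,-0.2,0.001,0.001,0.042,0,0,0,-0.2,0.001,0.001,0.05,0,0,0]}}

```text
clock: 23.92
position: [0.6109, 0.1067, 0.3164]
ee_rot: [180.0, 0.1, -3.5]
contact_force: [0.8, -0.6, -0.3]
width: 0.0375
```

>>> {"name": "apply_moves", "arguments": {"targets": [-0.2,0,0,0.004,0,0,0,-0.2,0,0,0.008,0,0,0,-0.5,0,0,0.008,0,0,0,-0.8,0,0,0.008,0,0,0,-1,0,0,0.008,0,0,0,-1,0,0,0.008,0,0,0], "newtons": 20}}

```text
clock: 24.42
position: [0.6115, 0.1051, 0.3106]
ee_rot: [-180.0, -0.1, -3.6]
contact_force: [2.6, 1.1, -1.5]
width: 0.0142
```

```bash
python3 - <<'E'
from h import *
save("side","s19",(150,60,320,260),3)
st()
E
```

```text
t 24.47 p [0.6114 0.1051 0.3105] r [-179.99   -0.05   -3.56] F [1.8 0.3 0.5] w 0.0116
```

View pics/s19.png

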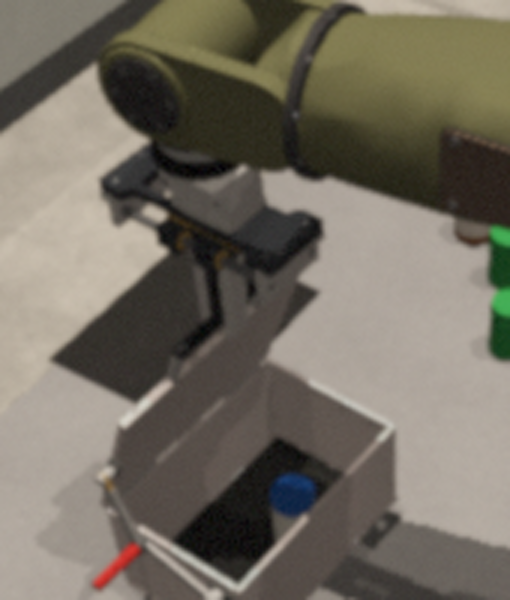

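The fingers hold the bar, with the stay broken and the canister standing at crop (293,495). I lower along the arc with a firmer grip.

```bash
python3 - <<'E'
from h import *
arc(1.207,np.r_[1.19,1.16:.61:-.05]);
E
```

```text
1.190: -0.0033 0 0.0012
1.160: -0.0090 0 0.0034
1.110: -0.0184 0 0.0075
1.060: -0.0276 0 0.0121
1.010: -0.0365 0 0.0171
0.960: -0.0452 0 0.0226
0.910: -0.0536 0 0.0284
0.860: -0.0617 0 0.0347
0.810: -0.0695 0 0.0414
0.760: -0.0769 0 0.0485
0.710: -0.0839 0 0.0559
0.660: -0.0906 0 0.0637
```

>>> {"name": "apply_moves", "arguments": {"targets": [-1,0,0,0,0,0,0,-1,-0.0033,0,0.0012,0,0,0,-1,-0.009,0,0.0034,0,0,0,-1,-0.0184,0,0.0075,0,0,0,-1,-0.0276,0,0.0121,0,0,0,-1,-0.0365,0,0.0171,0,0,0,-1,-0.0452,0,0.0226,0,0,0,-1,-0.0536,0,0.0284,0,0,0,-1,-0.0536,0,0.0284,0,0,0], "newtons": 30}}

```text
clock: 25.22
position: [0.556, 0.1087, 0.2811]
ee_rot: [180.0, 0.1, -3.5]
contact_force: [-1.2, 0.4, -0.7]
width: 0.0112
```

```bash
python3 - <<'E'
from h import *
save("side","s20",(150,60,320,260),3)
st()
arc(.91,np.r_[.88,.85:.29:-.05]);
E
```

```text
t 25.27 p [0.5566 0.1087 0.2815] r [-180.      0.1    -3.53] F [-3.1  1.2  0.2] w 0.0110
0.880: -0.0049 0 0.0037
0.850: -0.0097 0 0.0076
0.800: -0.0174 0 0.0144
0.750: -0.0247 0 0.0215
0.700: -0.0317 0 0.0290
0.650: -0.0383 0 0.0369
0.600: -0.0445 0 0.0450
0.550: -0.0503 0 0.0535
0.500: -0.0556 0 0.0622
0.450: -0.0605 0 0.0712
0.400: -0.0650 0 0.0805
0.350: -0.0690 0 0.0899
0.300: -0.0725 0 0.0996
```

View pics/s20.png

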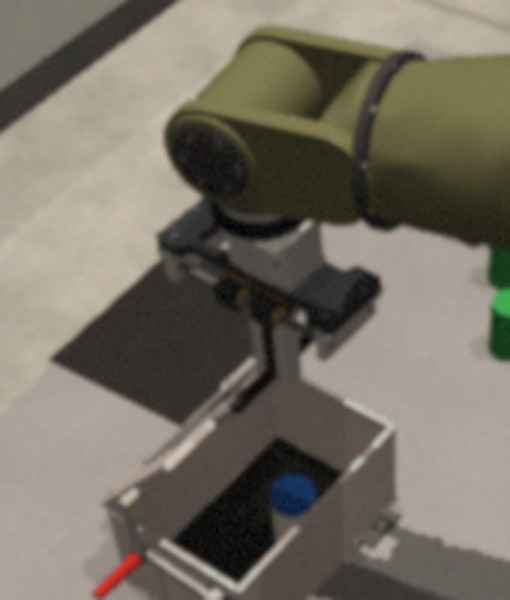

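The lid is coming down in the grip, the stay folding freely and forces near zero. Continuing.

>>> {"name": "apply_moves", "arguments": {"targets": [-1,-0.0049,0,0.0037,0,0,0,-1,-0.0097,0,0.0076,0,0,0,-1,-0.0174,0,0.0144,0,0,0,-1,-0.0247,0,0.0215,0,0,0,-1,-0.0317,0,0.029,0,0,0,-1,-0.0383,0,0.0369,0,0,0,-1,-0.0445,0,0.045,0,0,0,-1,-0.0503,0,0.0535,0,0,0,-1,-0.0556,0,0.0622,0,0,0,-1,-0.0605,0,0.0712,0,0,0,-1,-0.065,0,0.0805,0,0,0,-1,-0.065,0,0.0805,0,0,0]}}

```text
clock: 26.27
position: [0.492, 0.1126, 0.1993]
ee_rot: [180.0, 0.1, -3.6]
contact_force: [3.0, 3.0, -5.2]
width: 0.0109
```

```bash
python3 - <<'E'
from h import *
st()
arc(.40,np.r_[.37,.34:-.01:-.04,.0]);
E
```

```text
t 26.27 p [0.492  0.1126 0.1993] r [179.99   0.1   -3.55] F [ 3.   3.  -5.2] w 0.0109
0.370: -0.0024 0 0.0056
0.340: -0.0047 0 0.0114
0.300: -0.0075 0 0.0191
0.260: -0.0100 0 0.0269
0.220: -0.0121 0 0.0348
0.180: -0.0139 0 0.0428
0.140: -0.0154 0 0.0509
0.100: -0.0166 0 0.0590
0.060: -0.0175 0 0.0672
0.020: -0.0180 0 0.0753
0.000: -0.0181 0 0.0794
```

>>> {"name": "apply_moves", "arguments": {"targets": [-1,-0.0024,0,0.0056,0,0,0,-1,-0.0047,0,0.0114,0,0,0,-1,-0.0075,0,0.0191,0,0,0,-1,-0.01,0,0.0269,0,0,0,-1,-0.0121,0,0.0348,0,0,0,-1,-0.0139,0,0.0428,0,0,0,-1,-0.0154,0,0.0509,0,0,0,-1,-0.0166,0,0.059,0,0,0,-1,-0.0172,0,0.065,0,0,0,-1,-0.0175,0,0.069,0,0,0,-1,-0.0175,0,0.069,0,0,0]}}

```text
clock: 27.18
position: [0.4753, 0.1135, 0.1313]
ee_rot: [180.0, 0.0, -3.6]
contact_force: [5.2, 0.9, -3.5]
width: 0.0107
```

```bash
python3 - <<'E'
from h import *
st()
save("side","s21",(150,130,320,300),3)
st()
E
```

```text
t 27.18 p [0.4753 0.1135 0.1313] r [179.99   0.03  -3.56] F [ 5.2  0.9 -3.5] w 0.0107
t 27.23 p [0.4753 0.1135 0.1316] r [179.99   0.03  -3.56] F [ 4.   0.3 -4.1] w 0.0110
```

View pics/s21.png

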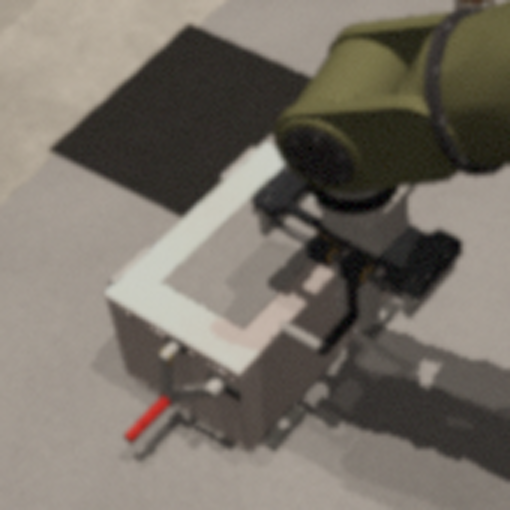

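Almost shut, about 9 mm to go. Slow last steps.

>>> {"name": "apply_moves", "arguments": {"targets": [-1,0,0,0.002,0,0,0,-1,0,0,0.004,0,0,0,-1,0,0,0.006,0,0,0,-1,0,0,0.007,0,0,0,-1,0,0,0.007,0,0,0]}}

```text
clock: 27.65
position: [0.4751, 0.1136, 0.1248]
ee_rot: [180.0, 0.1, -3.6]
contact_force: [0.9, 0.4, -2.5]
width: 0.0107
```

>>> {"name": "apply_moves", "arguments": {"targets": [-1,0,0,0.001,0,0,0,-1,0,0,0.002,0,0,0,-1,0,0,0.002,0,0,0]}}

```text
clock: 27.9
position: [0.4751, 0.1136, 0.1236]
ee_rot: [180.0, 0.0, -3.6]
contact_force: [-5.6, -0.5, 6.6]
width: 0.0112
```

>>> {"name": "apply_moves", "arguments": {"targets": [-1,0,0,0.0008,0,0,0,-1,0,0,0.0008,0,0,0,-1,0,0,0.0008,0,0,0]}}

```text
clock: 28.15
position: [0.4751, 0.1136, 0.1235]
ee_rot: [-180.0, 0.0, -3.6]
contact_force: [-9.5, -0.5, 15.5]
width: 0.0112
```

The lid is on its seat: no more motion, and the force rises to 15 N. I ease off, open and rise.

>>> {"name": "apply_moves", "arguments": {"targets": [-1,0,0,-0.0012,0,0,0,-0.6,0,0,-0.0012,0,0,0,-0.25,0,0,-0.0012,0,0,0,-0.25,0,0,-0.0012,0,0,0,-0.25,0,0,-0.015,0,0,0,-0.25,0,0,-0.05,0,0,0,-0.25,0,0,-0.09,0,0,0,-0.25,0,0,-0.13,0,0,0,-0.25,-0.03,0.03,-0.15,0,0,0,-0.25,-0.05,0.07,-0.16,0,0,0,-0.25,-0.06,0.11,-0.16,0,0,0,-0.25,-0.06,0.15,-0.16,0,0,0]}}

```text
clock: 29.15
position: [0.4054, -0.027, 0.2836]
ee_rot: [180.0, -0.1, -3.4]
contact_force: [2.1, 0.0, 0.9]
width: 0.0348
```

>>> {"name": "apply_moves", "arguments": {"targets": [-0.25,0,0.04,0,0,0,0,-0.25,0,0.08,0,0,0,0,-0.25,-0.02,0.12,0,0,0,0,-0.25,-0.02,0.15,0,0,0,0,-0.25,-0.02,0.15,0,0,0,0]}}

```text
clock: 29.57
position: [0.3765, -0.1788, 0.2823]
ee_rot: [179.9, 0.0, -3.8]
contact_force: [0.4, 0.0, -0.2]
width: 0.0354
```

```bash
python3 - <<'E'
from h import *
save("side","s22",(120,90,400,370),2.1)
save("top","t22",(130,60,460,300),2.3)
st()
for n in ("lid_handle","stay_tab","dish","bottle","stop_box"):
  r={c:nets.pinpoint(c,n) for c in("side","top")}
  for c in r: print(n,c,[(np.round(a["point"],1).tolist(),round(a["p"],2)) for a in r[c][:3]])
E
```

```text
t 29.67 p [ 0.3774 -0.1755  0.2823] r [-179.99    0.01   -3.71] F [-0.3  0.6  0.6] w 0.0352
lid_handle side [([271.8, 233.0], 0.65)]
lid_handle top [([257.8, 209.7], 0.65)]
stay_tab side [([197.7, 272.7], 0.53)]
stay_tab top [([209.7, 172.5], 0.65)]
dish side [([359.5, 218.0], 0.92)]
dish top []
bottle side [([309.9, 137.0], 0.85), ([199.9, 268.0], 0.56)]
bottle top [([430.7, 159.5], 0.75)]
stop_box side [([212.6, 347.6], 0.86)]
stop_box top [([159.2, 222.9], 0.7)]
```

View pics/s22.png

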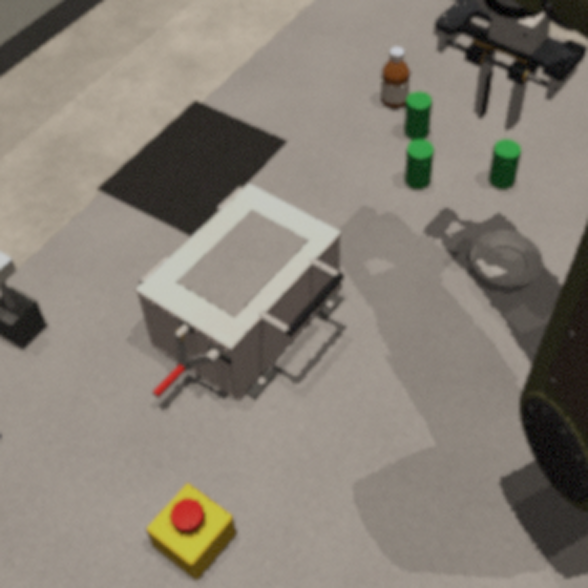

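View pics/t22.png

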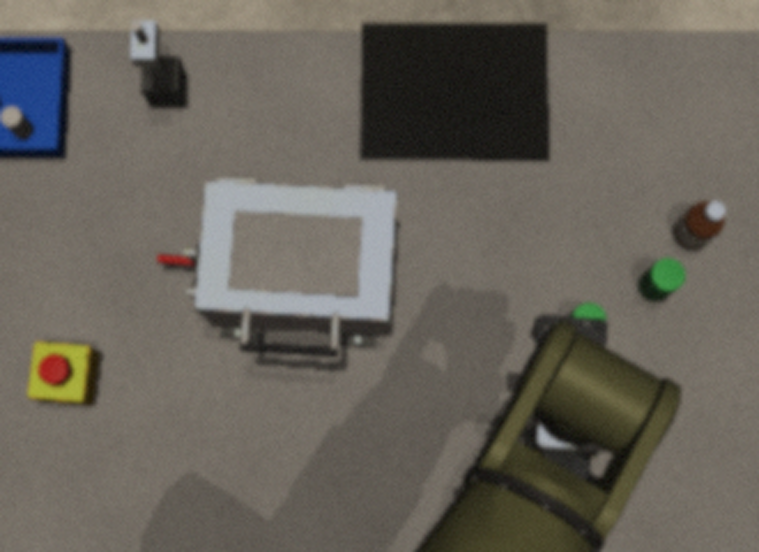

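The lid lies shut and the stay is folded. Dish, bottle and stop box are where they were. I run one numeric comparison against the first picture and then hand in.

```bash
python3 - <<'E'
from h import *
a=cv2.imread("pics/side0.png");b=imaging.capture("side")[:,:,::-1]
for nm,(x0,y0,x1,y1) in {"case":(185,175,290,290),"stop":(185,315,240,365),"bottle":(298,108,322,142)}.items():
    A=cv2.cvtColor(a[y0:y1,x0:x1].copy(),cv2.COLOR_BGR2GRAY).astype(np.float32);B=cv2.cvtColor(b[y0:y1,x0:x1].copy(),cv2.COLOR_BGR2GRAY).astype(np.float32)
    print(nm,"shift px",cv2.phaseCorrelate(A,B),"mean diff",np.abs(A-B).mean())
st()
bot.job_done()
E
```

```text
case shift px ((-0.003597090723211238, 0.01828198129313563), 1.0326407865241722) mean diff 9.568778
stop shift px ((-0.09544129152022762, 0.051851997605893985), 1.0030397421518962) mean diff 10.222546
bottle shift px ((-0.06117369579989962, 0.08034238080911038), 0.9987935437648384) mean diff 9.25
t 30.22 p [ 0.3777 -0.1745  0.2824] r [180.    -0.    -3.53] F [-1.2 -0.2  1. ] w 0.0353
the job is handed in; nothing more can be done
```

The job is done and handed in at about 30 s of the 72 s allowed.

- **Lid up:** I raised the lid by its handle and felt the end of travel as about 6 N at the handle. When I let go, the stay locked, with the red tab about 164 mm above the bench.
- **Canister:** I took the blue-capped aluminium canister and stood it upright in the case, touching down with about 4 N.
- **Stay and lid down:** I pressed the tab about 37 mm down and 25 mm towards the hinge side, with peak readings of about 8 N. The stay stayed broken and the lid held itself at about 1.2 rad. I then lowered the lid in the grip and pressed it onto its seat with 15 N.

**Last checks:** Compared with the first picture, the case with its lid, the stop box and the bottle had shifted by 0.1 pixels or less. The dish was found within about 2 pixels of where it started in the side view. In the top view it was not found, because the arm was over it. The robot was touching nothing when I handed in.

**Not checked or slightly off:** The canister could not be seen after the lid closed; it was last seen standing while the lid was coming down. During the lift and the first grasp my path was 1 to 2 mm off. That put a sideways force of up to 27 N on the handle, but it was not a pull on the stay.

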